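# Load the dye shaker with the full tins

### The arm

A 6-joint arm with a two-finger parallel gripper is mounted at the origin on the work surface. World frame = base frame: x ahead of the robot, y to its left, z up, the work surface at z = 0. Lengths are in m, angles in rad, forces in N, time in s.
With the tool pointing down it reaches from about 0.375 to 0.975 m from the base axis. Payload 3.8 kg.
Tool frame: the origin (TCP) lies midway between the tips of the shut fingers; the grasp point (between the pads) lies 19 mm behind it (arm.pinch_z is the distance from the TCP to the grasp point, in m); z points along the fingers, y is the line along which they close (so a half turn about z gives the same grasp; the last joint's range is limited). The gripper opens to 85 mm and grips with 20 to 120 N. Pads are 22 mm wide; open, the fingers measure 114 mm over their backs; the gripper's body (76 mm by 85 mm) begins 54 mm behind the grasp point. The pads swing forward as they close: fully open they stand 13 mm farther back than shut.
Start: joints at [1.28, 0.264, 1.604, -0, 1.274, -0.037], TCP at [0.169, 0.653, 0.231] pointing down, gripper open.
Joint ranges: [-2.63, 2.63], [-0.94, 2.18], [0.31, 2.57], [-1.31, 4.45], [0, 2.66], [-2.55, 2.55]. Speed limits (rad/s): [2.57, 2.57, 3.14, 3.14, 3.14, 3.14].

### API

Orientations are given as a unit quaternion [w, x, y, z].
In Python, from station import arm gives the robot as it stands. The module is installed in compiled form; this text tells all that it offers.
- The arm moves only by the tool send_rows, never from a script. Its arguments are lists of equal length, an entry for each row: "linear": the shift along the tool's x, y, z in mm, a list of three; "angular": the turn, a rotation vector about the tool's x, y, z in rad, a list of three; "jaw": the opening in per cent of the stroke, from 0 (shut) to 100 (fully open). A call has 1 to 12 rows; each row shifts and turns the commanded pose from where the row before left it, along the tool's axes as they then stand; what a row does not reach is not made up. A row lasts 1/10 s, in which the tool goes at most 50 mm and 8.59 degrees, less where a joint would pass 70% of its speed; a pose out of reach is approached as far as the arm can. A call with a gripper value outside its range is refused whole. The fingers move at their own pace and stop on an object; the grip force is fixed at half the most. Time passes only in rows, so rows that do not move let the fingers close. It gives the time, the measured TCP pose, the force, the opening and the grip force at its end, in the units of the state.
- arm.get_obs(): the state, without advancing time (a new reading comes with each control period).
- arm.get_image(name): name is "side" or "top"; returns the picture (420x560x3 uint8, red, green, blue); there is no depth.
- arm.calibration(name): a dict with "vfov" (degrees; the focal length in pixels is half the picture's height over the tangent of half this angle, whatever the lens; pixels are square), "cx", "cy" (the principal point, pixels), "R" (3x3) and "t" (3): a world point X has camera coordinates R X + t. Camera axes: x right, y down, z forward; pixel columns grow to the right and rows downward; lengths in m; the calibration is good to about 2 mm. A picture is of the moment at which its call begins. calibration takes no time and is no camera call.
- arm.hand_in(): hands the job in; it is judged then, once.
Trained networks look in the newest picture that a camera, given by its name, has taken for a name from the list of things; names that differ only in an ending like _2 or _b are one class to them, and where a whole thing is asked for, a point or a joint stands for the part that bears it (a point fixed in the world has none). Each returns a list of dicts, best first, with "conf" (0 to 1); they miss things now and then, are a little off and sometimes report something else, mostly with a low value. They report only what shows in the picture. A call takes as long as a camera call. They do not tell look-alikes from the thing itself.
- arm.silhouettes(name, camera): "region" (420x560 bool, what is visible of it).
- arm.mark_of(name, camera): "at" ([x, y, z] in m, in the coordinates of the camera as it stood for that picture, good to about 4 mm: a listed point, or the origin of a listed thing).
The state is a dict: "time": time; "q": joint angles; "qd": joint speeds; "joint_torque": joint torques, N m; "eef_pos": TCP position; "eef_rot": TCP orientation; "force": force on the tool from outside, world axes, zero at the start; "moment": the same for the moment, N m; "grip_width": finger opening in m; "finger_force": force on a finger pad.
Only numpy, scipy, OpenCV 4.12 (cv2) and the standard library are available. Lean on these libraries where they do the work, as an engineer would, in place of code of your own. Each camera call takes 0.05 s, during which the arm holds its last target. There are 200 camera calls.

### The job

Get the dye shaker ready and running: first set the yellow carrier down over the two pegs of the shaker until it sits fully home on the deck. Then heft each of the closed tins: stand every full one upright, lid up, in a pocket of the carrier (one to a pocket), and every empty one upright in the wooden return crate. When all tins are sorted, throw the red switch lever over to its far stop, and leave the shoe, hammer, brush and water bottle undisturbed.

Things in the scene. Friction and masses are not known exactly. Their poses are not given: they have to be found in the camera images.
- shaker_deck (a point): Centre of the top deck of the tin shaker, a green machine with a dark deck, fixed to the bench. On the deck surface, 60 mm above the bench; z up, y along the machine, x across it. Deck 120 (x) by 262 mm (y). Two steel pegs stand on it at y = +108 and -108 mm. A lower switch pod, 45 mm high, is joined to its +y end (y 135 to 210 mm).
- shaker_peg (a point): Foot of the shaker's peg at y = +108 mm, on the deck. Both pegs: 16 mm diameter, 24 mm tall, full thickness for the lower 13 mm, then tapered.
- carrier_mid (a point): The loose yellow tin carrier, 252 mm long (its y), 86 mm wide (x), 350 g, alike either way round. Point: middle, 50 mm above its underside; z up. Lift it by the black upright grip plate in the middle: 16 mm thick (along y), 60 mm wide (x), top 105 mm above the underside. When home on the shaker its underside lies flat on the deck.
- carrier_pocket (a point): Centre of the floor of the carrier's pocket at y = +48 mm, 6 mm above the underside; its twin is at y = -48 mm. Pockets are 78 by 78 mm inside, open above, rims 28 mm above the underside; each holds one tin.
- carrier_hole (a point): Centre of the underside of the hole in the carrier's end ear at y = +108 mm; its twin is at y = -108 mm. Holes are 22 mm in diameter in ears 8 mm thick, and drop over the shaker's pegs.
- crate_floor (a point): Centre of the inner floor of the pale wooden return crate for empties, fixed to the bench. The floor is 6 mm above the bench, the rim 34 mm. Inside it is 258 mm long (its y) and 88 mm wide (its x), room for three tins in a row about 80 mm apart; z up.
- switch_tip (a point): Centre of the red ball (26 mm diameter) at the tip of the shaker's switch lever. The lever turns about an axis along the shaker's y, 67 mm above the bench, at x = 0, y = +172.5 mm of the shaker; the ball is 80 mm from that axis. Off: it leans to the shaker's -x side; on: equally to its +x side.
- switch (a joint): Angle of the switch lever, rad: 0 to about 0.15 at the start (off), 1.0 at its end stop (on). It moves lightly, about 1 N at the ball, and stays where it is left.
- tin1_mid (a point): Centre (37.5 mm above its underside) of a closed dye tin with an orange and black band, 64 mm diameter, 75 mm tall, low centre of mass; z up. All look alike: full ones weigh 360 to 440 g, empty ones 65 to 95 g; only lifting tells. 3 to 5 tins are there, 1 or 2 of them full; None from the start: absent.
- tin2_mid (a point): Centre (37.5 mm above its underside) of a closed dye tin with an orange and black band, 64 mm diameter, 75 mm tall, low centre of mass; z up. All look alike: full ones weigh 360 to 440 g, empty ones 65 to 95 g; only lifting tells. 3 to 5 tins are there, 1 or 2 of them full; None from the start: absent.
- tin3_mid (a point): Centre (37.5 mm above its underside) of a closed dye tin with an orange and black band, 64 mm diameter, 75 mm tall, low centre of mass; z up. All look alike: full ones weigh 360 to 440 g, empty ones 65 to 95 g; only lifting tells. 3 to 5 tins are there, 1 or 2 of them full; None from the start: absent.
- tin4_mid (a point): Centre (37.5 mm above its underside) of a closed dye tin with an orange and black band, 64 mm diameter, 75 mm tall, low centre of mass; z up. All look alike: full ones weigh 360 to 440 g, empty ones 65 to 95 g; only lifting tells. 3 to 5 tins are there, 1 or 2 of them full; None from the start: absent.
- tin5_mid (a point): Centre (37.5 mm above its underside) of a closed dye tin with an orange and black band, 64 mm diameter, 75 mm tall, low centre of mass; z up. All look alike: full ones weigh 360 to 440 g, empty ones 65 to 95 g; only lifting tells. 3 to 5 tins are there, 1 or 2 of them full; None from the start: absent.
- shoe: A loose black shoe, 260 mm long, a bystander; origin in the middle of its sole.
- hammer: A loose hammer lying on the bench, a bystander.
- water: A closed water bottle, 64 mm diameter, 200 mm tall, standing on the bench, a bystander; origin at its underside.
- brush: A loose brush lying on the bench, a bystander.
Not all that is in view belongs to the job. What is shaped like the part that bears tin3_mid but pink, purple or turquoise is not meant.

How it is judged:
On the way, in this order (a step that is already met when the one before it is completed fails the run):
1. the carrier sits home over the shaker's pegs (x of carrier_mid in the frame of shaker_deck between -0.006 and 0.006 m and y of carrier_mid in the frame of shaker_deck between -0.006 and 0.006 m and z of carrier_mid in the frame of shaker_deck between 0.045 and 0.0535 m and angle between the x axis of carrier_mid and the x axis of shaker_deck, either way round below 0.07 rad and angle between carrier_mid's own z axis and vertical below 0.05 rad), for 0.3 s.
2. with the carrier still home, every full tin stands in a pocket of the carrier and every empty one in the crate (all of step 1 and x of tin2_mid in the frame of carrier_mid between -0.02 and 0.02 m and z of tin2_mid in the frame of carrier_mid between -0.0125 and 0.0005 m and angle between each of tin2_mid, tin5_mid, tin1_mid, tin3_mid, tin4_mid's own z axis and vertical below 0.12 rad and (y of tin2_mid in the frame of carrier_mid between 0.028 and 0.068 m or y of tin2_mid in the frame of carrier_mid between -0.068 and -0.028 m) and x of tin5_mid in the frame of carrier_mid between -0.02 and 0.02 m and z of tin5_mid in the frame of carrier_mid between -0.0125 and 0.0005 m and (y of tin5_mid in the frame of carrier_mid between 0.028 and 0.068 m or y of tin5_mid in the frame of carrier_mid between -0.068 and -0.028 m) and x of tin1_mid in the frame of crate_floor between -0.05 and 0.05 m and y of tin1_mid in the frame of crate_floor between -0.135 and 0.135 m and z of tin1_mid in the frame of crate_floor between 0.0305 and 0.0455 m and x of tin3_mid in the frame of crate_floor between -0.05 and 0.05 m and y of tin3_mid in the frame of crate_floor between -0.135 and 0.135 m and z of tin3_mid in the frame of crate_floor between 0.0305 and 0.0455 m and x of tin4_mid in the frame of crate_floor between -0.05 and 0.05 m and y of tin4_mid in the frame of crate_floor between -0.135 and 0.135 m and z of tin4_mid in the frame of crate_floor between 0.0305 and 0.0455 m), for 0.3 s.
3. the switch lever is thrown over (value of joint switch above 0.85 rad), for 0.2 s.
At the end, for the whole second after the job is handed in: The carrier lies flat on the deck over both pegs (within 6 mm and 4 degrees), each full tin stands upright (within 7 degrees) on the floor of a carrier pocket, each empty tin upright on the floor of the crate, and the switch reads more than 0.85 rad (all of step 2 and value of joint switch above 0.85 rad); the robot touches nothing.
It fails at once if the shoe is pushed more than 40 mm (distance of shoe from where it was at the start of the episode above 0.04 m).
It fails at once if the hammer is pushed more than 40 mm (distance of hammer from where it was at the start of the episode above 0.04 m).
It fails at once if the water is pushed more than 40 mm (distance of water from where it was at the start of the episode above 0.04 m).
It fails at once if the brush is pushed more than 40 mm (distance of brush from where it was at the start of the episode above 0.04 m).
It fails at once if the water bottle is tipped (angle between water's own z axis and vertical above 0.5 rad).
Of tin2, tin5 only 1 to 2 are there at a start; the rules pass over those that are not, and their reading is None.
Of tin1, tin3, tin4 only 2 to 3 are there at a start; the rules pass over those that are not, and their reading is None.
At some moment in a run one of tin1, tin2, tin3, tin4, tin5 may be knocked a few centimetres aside while the robot is not near it.
It also fails if it takes over 210 s, if anything falls off the work surface, if the arm or the gripper's body presses on something with over 40 N, if the wrist force passes 120 N, or if a joint passes its speed limit or range.

## Working session

There is one attempt and no reset: what is moved stays moved. The work goes in short steps, Python scripts to look and compute and a tool call to move; the robot and the scene stay as the last step left them, time stands still between calls to the robot, and variables do not carry over. Pictures are saved under pics/ and viewed, at most 14 in all, crops included, and the job is handed in when it is done.

Besides the shell and the picture viewer there is one more tool, called after "Call:" in YAML: its name, and indented under it one key for each argument. send_rows: Moves the arm, as the interface text tells. Its arguments: {"type":"object","properties":{"linear":{"type":"array"},"angular":{"type":"array"},"jaw":{"type":"array"}},"required":["linear","angular","jaw"]}

```bash
mkdir -p pics; cat > h.py <<'E'
import numpy as np, cv2
from station import arm
def w(cam,p):
    c=arm.calibration(cam); R=np.array(c["R"]); return R.T@(np.array(p)-np.array(c["t"]))
def px(cam,X):
    c=arm.calibration(cam); p=np.array(c["R"])@np.array(X)+np.array(c["t"]); f=210/np.tan(np.radians(c["vfov"])/2)
    return np.array([c["cx"]+f*p[0]/p[2],c["cy"]+f*p[1]/p[2]])
def ray(cam,u,v):
    c=arm.calibration(cam); R=np.array(c["R"]); f=210/np.tan(np.radians(c["vfov"])/2)
    return -R.T@np.array(c["t"]), R.T@np.array([(u-c["cx"])/f,(v-c["cy"])/f,1])
def atz(cam,u,v,z):
    o,d=ray(cam,u,v); return o+d*(z-o[2])/d[2]
def save(cam,n):
    im=arm.get_image(cam); cv2.imwrite(f"pics/{n}.png",im[:,:,::-1]); return im
def marks(name,cam,mc=0.2):
    for m in arm.mark_of(name,cam):
        if m["conf"]>mc:
            X=w(cam,m["at"]); print(name,cam,round(m["conf"],2),np.round(X,4),np.round(px(cam,X)))
E
python3 - <<'E'
from h import *
np.set_printoptions(suppress=True)
for cam in ("top","side"):
    save(cam,cam+"0")
    o,d=ray(cam,280,210); print(cam,o,d,arm.calibration(cam)["vfov"])
    for n in ["shaker_deck","shaker_peg","carrier_mid","carrier_pocket","carrier_hole","crate_floor","switch_tip","tin1_mid","shoe","hammer","water","brush"]: marks(n,cam)
print(arm.get_obs())
E
```

```text
top [ 0.33713111 -0.10309623  1.43768018] [ 0.15639155  0.01623304 -0.98763483] 46.24804591319052
shaker_deck top 0.8 [0.6319 0.0144 0.0577] [247. 184.]
shaker_peg top 0.76 [0.624  0.1204 0.0617] [210. 186.]
shaker_peg top 0.31 [ 0.7698 -0.2091 -0.0032] [323. 144.]
carrier_mid top 0.75 [0.4341 0.0172 0.0482] [245. 253.]
carrier_pocket top 0.92 [0.4329 0.0672 0.0035] [229. 254.]
carrier_hole top 0.97 [0.4309 0.1268 0.0039] [209. 255.]
crate_floor top 0.59 [0.4482 0.3936 0.0029] [118. 248.]
crate_floor top 0.28 [ 0.6113 -0.3276  0.0374] [366. 193.]
switch_tip top 0.6 [0.5804 0.1835 0.1379] [182. 196.]
tin1_mid top 0.65 [ 0.4132 -0.3344  0.0395] [370. 261.]
shoe top 0.8 [0.8052 0.0583 0.0007] [235. 132.]
hammer top 0.68 [ 0.768  -0.2077  0.0016] [323. 144.]
water top 0.56 [0.6859 0.3723 0.0022] [130. 169.]
water top 0.28 [ 0.6588 -0.4582  0.0014] [408. 180.]
brush top 0.87 [ 0.6606 -0.4566  0.0034] [407. 179.]
side [ 0.95776648 -1.37617331  1.19914593] [-0.21471506  0.73143142 -0.64739224] 44.083590267375314
shaker_deck side 0.69 [0.6372 0.017  0.0613] [304. 193.]
shaker_deck side 0.57 
[... 748 characters left out ...]
 -0.    ] [274. 310.]
brush side 0.48 [0.4556 0.3956 0.0059] [282. 143.]
{'time': 1.3, 'q': array([ 1.28012264,  0.26392032,  1.603978  ,  0.00000756,  1.27369441,
       -0.03689196]), 'qd': array([-0.00020526,  0.00049994,  0.00045095,  0.00061578,  0.00000885,
        0.000935  ]), 'joint_torque': array([  0.00015623, -51.50599122, -36.77168727,   0.00026127,
         0.00088247,  -0.00000458]), 'eef_pos': array([0.16946611, 0.65338863, 0.23127792]), 'eef_rot': array([-0.00000357,  0.12655172,  0.99196001,  0.00000056]), 'force': array([-0.77337746,  0.32437439, -0.09942766]), 'moment': array([ 0.01224093,  0.06084474, -0.01111413]), 'finger_force': 0.0, 'grip_width': 0.08546003358833586}
```

View pics/top0.png

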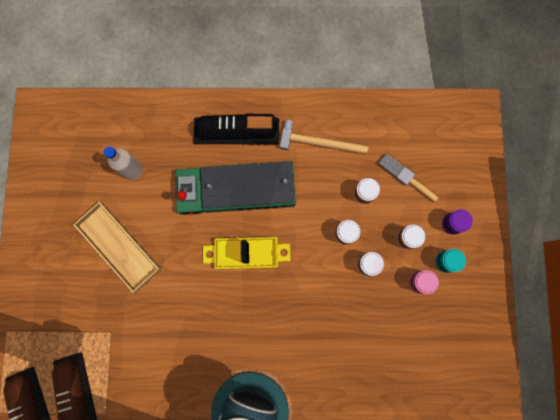

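View pics/side0.png

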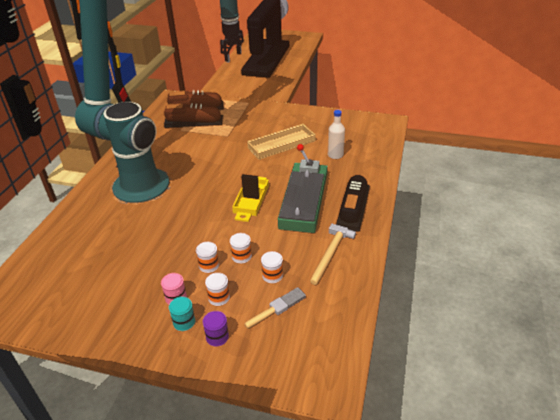

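```bash
cat > m.py <<'E'
from h import *
np.set_printoptions(suppress=True,precision=4)
def sil(name,cam):
    for s in arm.silhouettes(name,cam):
        if s["conf"]>.3:
            r=s["region"].astype(np.uint8); m=cv2.moments(r,True)
            c,wh,a=cv2.minAreaRect(np.argwhere(r)[:,::-1].astype(np.float32)); print(name,cam,round(s["conf"],2),"cen",m["m10"]/m["m00"],m["m01"]/m["m00"],"rect",c,wh,a,r.sum())
def lids(cam):
    im=arm.get_image(cam); hsv=cv2.cvtColor(im,cv2.COLOR_RGB2HSV)
    m=cv2.inRange(hsv,(0,0,150),(180,60,255)); n,l,s,c=cv2.connectedComponentsWithStats(m)
    out=[]
    for i in range(1,n):
        if 150<s[i,4]<900: out.append(c[i]); print(cam,"lid",c[i],s[i,4],atz(cam,*c[i],0.075))
if __name__=="__main__":
    for cam in("top","side"):
        lids(cam)
        for n in ("carrier_mid","crate_floor","tin1_mid"): sil(n,cam)
        marks("tin1_mid",cam,.1); marks("carrier_hole",cam,.1); marks("shaker_peg",cam,.1)
    print("tcp px",px("top",[.169,.653,.231]),px("side",[.169,.653,.231]))
    im=cv2.imread("pics/top0.png"); a=cv2.resize(im[150:300,165:305],None,fx=4,fy=4,interpolation=cv2.INTER_CUBIC)
    b=cv2.resize(im[170:300,330:480],None,fx=1.5,fy=1.5,interpolation=cv2.INTER_CUBIC)
    cv2.imwrite("pics/c1.png",a)
    s=cv2.imread("pics/side0.png"); cv2.imwrite("pics/c2.png",cv2.resize(s[130:290,190:340],None,fx=3.7,fy=3.7,interpolation=cv2.INTER_CUBIC))
E
python3 m.py
```

```text
top lid [58.1862 14.1117] 188 [1.1499 0.5975 0.075 ]
top lid [110.9317  64.6612] 366 [0.9868 0.4256 0.075 ]
top lid [259.9957  74.2711] 461 [ 0.9573 -0.0181  0.075 ]
top lid [70.1421 71.8816] 380 [0.9637 0.5458 0.075 ]
top lid [206.6825  78.6032] 252 [0.9435 0.1389 0.075 ]
top lid [286.2159 134.2557] 176 [ 0.7739 -0.0966  0.075 ]
top lid [121.5467 160.6916] 214 [0.6931 0.3753 0.075 ]
top lid [405.8077 175.141 ] 156 [ 0.6551 -0.4357  0.075 ]
top lid [367.8501 188.9189] 407 [ 0.6147 -0.3278  0.075 ]
top lid [348.0706 231.0424] 425 [ 0.495  -0.2704  0.075 ]
top lid [413.1489 235.8983] 423 [ 0.4828 -0.4501  0.075 ]
top lid [371.53   263.4171] 434 [ 0.406  -0.3335  0.075 ]
carrier_mid top 0.67 cen 245.44725177304966 253.19991134751774 rect (246.0, 253.0) (85.99998474121094, 29.999996185302734) -0.0 2256
carrier_mid top 0.59 cen 181.80769230769232 194.6153846153846 rect (181.25999450683594, 194.1800079345703) (8.485281944274902, 11.596551895141602) 8.13010311126709 78
crate_floor top 0.82 cen 116.7439446366782 247.3094002306805 rect (117.0068130493164, 247.1410675048828) (93.81793975830078
[... 1065 characters left out ...]
88, 47.43999481201172) 16.26020622253418 1085
crate_floor side 0.92 cen 280.9909983633388 141.42716857610475 rect (281.38006591796875, 141.60816955566406) (20.275341033935547, 66.9925308227539) 72.9794692993164 1222
crate_floor side 0.53 cen 240.7577413479053 247.91074681238615 rect (240.5, 248.5) (29.0, 21.0) 90.0 549
tin1_mid side 0.68 cen 207.50090744101632 257.3085299455535 rect (207.56997680664062, 257.489990234375) (29.698486328125, 20.223257064819336) 81.8698959350586 551
tin1_mid side 0.9 [ 0.4075 -0.3383  0.0318] [207. 259.]
carrier_hole side 0.59 [0.433  0.123  0.0009] [258. 181.]
shaker_peg side 0.94 [0.622  0.1207 0.0609] [306. 175.]
tcp px [-29.8085 356.6385] [232.685   60.4927]
```

View pics/c1.png

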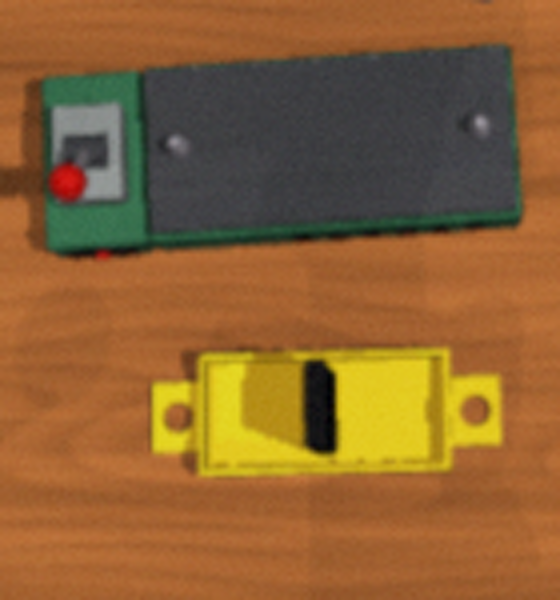

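View pics/c2.png

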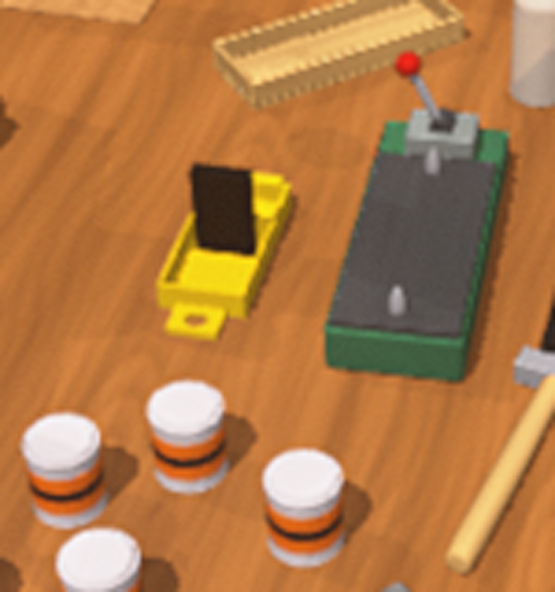

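Top crop: pegs at about (177,144) and (482,124), carrier holes at (179,417) and (475,409), red ball at (68,181). 
The side crop agrees: pegs at (432,160) and (397,300).

There are four white-lid, orange-banded tins, in top view at (368,189), (348,231), (413,236) and (372,263). 
The pink (425,282), purple (460,221) and turquoise (453,261) tins are look-alikes; lid colour rules them out, and the orange/black bands show in the side crop.

```bash
cat >> h.py <<'E'
def tri(a,b):
    o1,d1=ray("top",*a); o2,d2=ray("side",*b); d1=d1/np.linalg.norm(d1); d2=d2/np.linalg.norm(d2)
    A=np.stack([d1,-d2],1); s=np.linalg.lstsq(A,o2-o1,rcond=None)[0]
    p,q=o1+d1*s[0],o2+d2*s[1]; return (p+q)/2, np.linalg.norm(p-q)
E
python3 - <<'E'
from h import *
np.set_printoptions(suppress=True,precision=4)
T=lambda x,y:(165+(x+.5)/4-.5,150+(y+.5)/4-.5)
S=lambda x,y:(190+(x+.5)/3.7-.5,130+(y+.5)/3.7-.5)
pr={"peg+":((177,144),(432,160)),"peg-":((482,124),(397,300)),"hole-":((475,409),(197,320)),"ball":((68,181),(408,64))}
for k,(a,b) in pr.items(): print(k,tri(T(*a),S(*b)))
for k,z in (("peg+",.074),("peg-",.074),("hole-",.006)):
    print(k,"top",atz("top",*T(*pr[k][0]),z),"side",atz("side",*S(*pr[k][1]),z))
print("hole+ top",atz("top",*T(179,417),.006))
for n,c in dict(dFL=(145,70),dFR=(510,46),dNR=(520,220),dNL=(150,238)).items(): print(n,atz("top",*T(*c),.06))
for n,c in dict(cFL=(198,353),cFR=(449,349),cNR=(451,471),cNL=(199,475)).items(): print(n,atz("top",*T(*c),.028))
print("plate top", atz("top",*T(319,363),.105),atz("top",*T(322,452),.105), "ctr est",tri(T(319,407),S(222,170)))
lt=[(367.85,188.92),(348.07,231.04),(413.15,235.9),(371.53,263.42)]; ls=[(271.3,260.2),(239.6,240.9),(216,281.9),(205.8,249.9)]
for a,b in zip(lt,ls): print("tin",tri(a,b))
im=cv2.imread("pics/top0.png"); cv2.imwrite("pics/c3.png",cv2.resize(im[190:300,65:170],None,fx=5,fy=5,interpolation=cv2.INTER_CUBIC))
E
```

```text
peg+ (array([0.6229, 0.1225, 0.0714]), np.float64(0.00123818166325757))
peg- (array([ 0.6391, -0.094 ,  0.0719]), np.float64(0.0023971617454775964))
hole- (array([ 0.4421, -0.0899,  0.0052]), np.float64(0.0027670071993512145))
ball (array([0.5834, 0.1845, 0.1388]), np.float64(0.0022985242159125046))
peg+ top [0.6218 0.1218 0.074 ] side [0.6242 0.1195 0.074 ]
peg- top [ 0.6375 -0.0945  0.074 ] side [ 0.6407 -0.0956  0.074 ]
hole- top [ 0.4407 -0.0905  0.006 ] side [ 0.4436 -0.0901  0.006 ]
hole+ top [0.4332 0.1248 0.006 ]
dFL [0.6791 0.1491 0.06  ]
dFR [ 0.6982 -0.1141  0.06  ]
dNR [ 0.571  -0.1219  0.06  ]
dNL [0.5563 0.1411 0.06  ]
cFL [0.4778 0.1091 0.028 ]
cFR [ 0.482  -0.0716  0.028 ]
cNR [ 0.395  -0.0739  0.028 ]
cNL [0.3906 0.1056 0.028 ]
plate top [0.4639 0.0149 0.105 ] [0.4038 0.0116 0.105 ] ctr est (array([0.4376, 0.0159, 0.1045]), np.float64(0.007559015447567951))
tin (array([ 0.6169, -0.329 ,  0.0662]), np.float64(0.0008959157855078905))
tin (array([ 0.4964, -0.2713,  0.0663]), np.float64(0.000999115246948889))
tin (array([ 0.4843, -0.4517,  0.0673]), np.float64(0.0015849486901812256))
tin (array([ 0.407 , -0.3346,  0.0669]), np.float64(0.0011928251080410117))
```

View pics/c3.png

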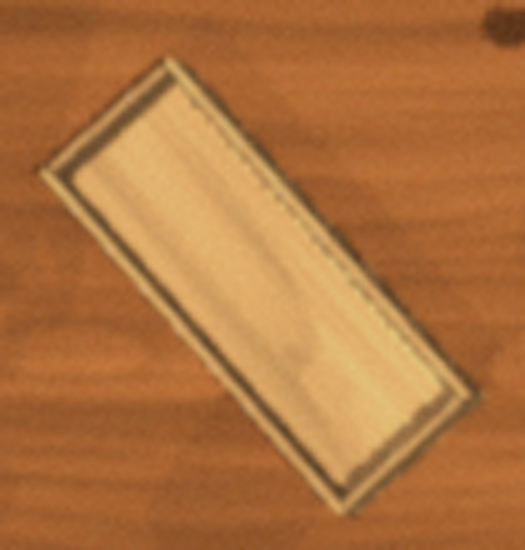

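Call:
send_rows:
  linear:
    - [-26.2, -34.4, 0]
    - [-26.2, -34.4, 0]
    - [-26.2, -34.4, 0]
    - [-26.2, -34.4, 0]
    - [-26.2, -34.4, 0]
    - [-26.2, -34.4, 0]
    - [-26.2, -34.4, 0]
    - [-26.2, -34.4, 0]
    - [-26.2, -34.4, 0]
    - [-26.2, -34.4, 0]
    - [-26.2, -34.4, 0]
    - [-26.2, -34.4, 0]
  angular:
    - [0, 0, 0]
    - [0, 0, 0]
    - [0, 0, 0]
    - [0, 0, 0]
    - [0, 0, 0]
    - [0, 0, 0]
    - [0, 0, 0]
    - [0, 0, 0]
    - [0, 0, 0]
    - [0, 0, 0]
    - [0, 0, 0]
    - [0, 0, 0]
  jaw: [60, 60, 60, 60, 60, 60, 60, 60, 60, 60, 60, 60]

```text
time: 3.2
eef_pos: [0.3706, 0.1733, 0.2317]
eef_rot: [0.001, 0.126, 0.992, 0.0]
force: [0.5, 0.2, 0.3]
grip_width: 0.051
finger_force: 0.0
```

Call:
send_rows:
  linear:
    - [-26.2, -34.4, 0]
    - [-26.2, -34.4, 0]
    - [-26.2, -34.4, 0]
    - [-26.2, -34.4, 0]
    - [0, 0, 0]
    - [0, 0, 0]
    - [0, 0, 0]
    - [0, 0, 0]
    - [0, 0, 0]
    - [0, 0, 0]
  angular:
    - [0, 0, 0]
    - [0, 0, 0]
    - [0, 0, 0]
    - [0, 0, 0]
    - [0, 0, -0.095]
    - [0, 0, -0.095]
    - [0, 0, -0.094]
    - [0, 0, 0]
    - [0, 0, 0]
    - [0, 0, 0]
  jaw: [60, 60, 60, 60, 60, 60, 60, 60, 60, 60]

```text
time: 4.2
eef_pos: [0.437, 0.0155, 0.2314]
eef_rot: [0.0, -0.015, 1.0, -0.0]
force: [-0.1, -0.4, 0.5]
grip_width: 0.0517
finger_force: 0.0
```

```bash
cat >> h.py <<'E'
from scipy.spatial.transform import Rotation as Ro
def pose():
    o=arm.get_obs(); q=o["eef_rot"]; R=Ro.from_quat([q[1],q[2],q[3],q[0]]).as_matrix()
    return np.array(o["eef_pos"]),R,np.degrees(np.arctan2(R[1,1],R[0,1])),o
def go(x,y,z,yaw=None):
    "tool-frame mm shift (before turn) and tool z turn to a target"
    p,R,a,o=pose(); d=R.T@(np.array([x,y,z])-p)*1000
    print("at",np.round(p,4),"yaw",round(a,2),"tilt",round(np.degrees(np.arccos(-R[2,2])),2),"F",np.round(o["force"],1),"grip",round(o["grip_width"],4),round(o["finger_force"],1),"t",round(o["time"],1))
    print("shift",np.round(d,1),"len",round(np.linalg.norm(d)),"turn z", None if yaw is None else round(-np.radians(yaw-a),4))
E
python3 - <<'E'
from h import *
go(.437,.0165,.055,91.8)
C=[(168,58),(42,172),(480,395),(342,514)]
P=np.array([atz("top",65+(x+.5)/5-.5,190+(y+.5)/5-.5,.034) for x,y in C]); print(np.round(P,4))
e=((P[0]+P[1])-(P[2]+P[3]))/2; print("crate ctr",P.mean(0),"len",np.linalg.norm(e),"w",np.linalg.norm(P[0]-P[1]),np.linalg.norm(P[2]-P[3]),"yaw",np.degrees(np.arctan2(e[1],e[0])))
E
```

```text
at [0.437  0.0155 0.2314] yaw 91.66 tilt 0.01 F [-0.1 -0.4  0.5] grip 0.0517 0.0 t 4.2
shift [  0.    1.  176.4] len 176 turn z -0.0024
[[0.5819 0.4503 0.034 ]
 [0.5144 0.5189 0.034 ]
 [0.3885 0.258  0.034 ]
 [0.3212 0.3328 0.034 ]]
crate ctr [0.45147836 0.39001215 0.034     ] len 0.270515747352289 w 0.09620643996323025 0.10066421316657165 yaw 44.39601784595144
```

Call:
send_rows:
  linear:
    - [0, 1, 35]
    - [0, 0, 35]
    - [0, 0, 35]
    - [0, 0, 30]
    - [0, 0, 25]
    - [0, 0, 16.4]
    - [0, 0, 0]
    - [0, 0, 0]
    - [0, 0, 0]
    - [0, 0, 0]
    - [0, 0, 0]
    - [0, 0, 0]
  angular:
    - [0, 0, 0]
    - [0, 0, 0]
    - [0, 0, 0]
    - [0, 0, 0]
    - [0, 0, 0]
    - [0, 0, 0]
    - [0, 0, 0]
    - [0, 0, 0]
    - [0, 0, 0]
    - [0, 0, 0]
    - [0, 0, 0]
    - [0, 0, 0]
  jaw: [60, 60, 60, 60, 60, 60, 60, 0, 0, 0, 0, 0]

```text
time: 5.4
eef_pos: [0.4386, 0.0165, 0.0565]
eef_rot: [0.002, -0.015, 1.0, 0.0]
force: [-0.2, 1.0, 5.9]
grip_width: 0.0153
finger_force: 59.6
```

Call:
send_rows:
  linear:
    - [0, 0, 0]
    - [0, 0, 0]
    - [0, 0, -5]
    - [0, 0, -10]
    - [0, 0, -20]
    - [0, 0, -30]
    - [0, 0, -30]
    - [0, 0, -25]
    - [0, 0, 0]
    - [0, 0, 0]
  angular:
    - [0, 0, 0]
    - [0, 0, 0]
    - [0, 0, 0]
    - [0, 0, 0]
    - [0, 0, 0]
    - [0, 0, 0]
    - [0, 0, 0]
    - [0, 0, 0]
    - [0, 0, 0]
    - [0, 0, 0]
  jaw: [0, 0, 0, 0, 0, 0, 0, 0, 0, 0]

```text
time: 6.4
eef_pos: [0.4368, 0.0163, 0.1747]
eef_rot: [0.0, -0.015, 1.0, -0.0]
force: [-1.3, -0.2, -3.3]
grip_width: 0.0155
finger_force: 58.7
```

```bash
python3 - <<'E'
from h import *
go(.631,.0145,.175,94.2)
for c in("top","side"): marks("carrier_mid",c,.3); marks("carrier_hole",c,.3)
E
```

```text
at [0.4368 0.0163 0.1747] yaw 91.73 tilt 0.02 F [-1.3 -0.2 -3.3] grip 0.0155 58.7 t 6.4
shift [-194.1   -7.6   -0.2] len 194 turn z -0.0432
carrier_mid top 0.62 [0.4351 0.0174 0.0483] [245. 252.]
carrier_hole top 0.91 [0.4317 0.1272 0.0015] [209. 254.]
carrier_mid side 0.57 [0.4378 0.0174 0.0488] [250. 188.]
carrier_hole side 0.59 [0.433  0.123  0.0009] [258. 181.]
```

Call:
send_rows:
  linear:
    - [-15, -0.6, 0]
    - [-27, -1.1, 0]
    - [-33, -1.3, 0]
    - [-33, -1.3, 0]
    - [-33, -1.3, 0]
    - [-30, -1.2, 0]
    - [-15, -0.6, 0]
    - [-7.5, -0.3, 0]
    - [0, 0, 0]
    - [0, 0, 0]
    - [0, 0, 0]
    - [0, 0, 0]
  angular:
    - [0, 0, 0]
    - [0, 0, 0]
    - [0, 0, 0]
    - [0, 0, 0]
    - [0, 0, 0]
    - [0, 0, 0]
    - [0, 0, 0]
    - [0, 0, 0]
    - [0, 0, -0.0432]
    - [0, 0, 0]
    - [0, 0, 0]
    - [0, 0, 0]
  jaw: [0, 0, 0, 0, 0, 0, 0, 0, 0, 0, 0, 0]

```text
time: 7.8
eef_pos: [0.6299, 0.0145, 0.1745]
eef_rot: [-0.0, -0.036, 0.999, 0.0]
force: [0.2, -0.6, -3.2]
grip_width: 0.0154
finger_force: 58.5
```

```bash
python3 - <<'E'
from h import *
t=save("top","t1"); s=save("side","s1")
go(.6305,.0142,.115,94.2)
for c in("top","side"): marks("carrier_mid",c,.3); marks("carrier_hole",c,.3)
a=cv2.resize(t[130:240,170:310],None,fx=4,fy=4,interpolation=cv2.INTER_CUBIC); b=cv2.resize(s[130:250,250:345],(440,556),interpolation=cv2.INTER_CUBIC)
h=max(a.shape[0],b.shape[0])
cv2.imwrite("pics/c4.png",a[:,:,::-1]); 
cv2.imwrite("pics/c4.png",cv2.resize(np.hstack([cv2.copyMakeBorder(a,0,h-a.shape[0],0,0,0),cv2.copyMakeBorder(b,0,h-b.shape[0],0,0,0)]),None,fx=.8,fy=.8)[:,:,::-1])
E
```

```text
at [0.6303 0.0145 0.1749] yaw 94.18 tilt 0.01 F [-0.2  0.5 -4.3] grip 0.0151 58.5 t 7.9
shift [-0.2 -0.3 59.9] len 60 turn z -0.0003
carrier_mid top 0.65 [0.6267 0.0147 0.1674] [244. 177.]
carrier_hole top 0.69 [0.619  0.1227 0.1213] [206. 183.]
carrier_hole top 0.58 [ 0.485  -0.4513  0.0327] [410. 237.]
carrier_mid side 0.88 [0.6275 0.0129 0.1703] [301. 168.]
carrier_hole side 0.8 [0.6189 0.1195 0.1155] [305. 163.]
```

View pics/c4.png

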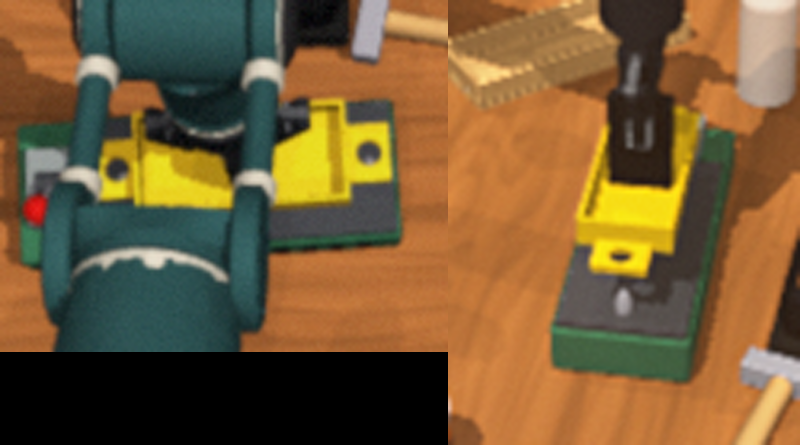

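```bash
python3 - <<'E'
from h import *
np.set_printoptions(suppress=True,precision=4)
a=atz("top",285.1,177.6,.124); b=atz("top",206.4,182.6,.124); print("hole- ",a,"hole+",b,(a+b)/2)
print(tri((285.1,177.6),(296.2,198.6)),atz("side",296.2,198.6,.124))
# yellow hole blob centroid, top & side pictures
for c,n in(("top","t1"),("side","s1")):
    im=cv2.imread(f"pics/{n}.png"); hsv=cv2.cvtColor(im,cv2.COLOR_BGR2HSV); m=cv2.inRange(hsv,(20,110,90),(35,255,255))
    cs,hi=cv2.findContours(m,cv2.RETR_CCOMP,cv2.CHAIN_APPROX_NONE)
    for k,h in zip(cs,hi[0]):
        if h[3]>=0 and 8<cv2.contourArea(k)<120:
            M=cv2.moments(k); u=(M["m10"]/M["m00"],M["m01"]/M["m00"]); print(c,np.round(u,2),cv2.contourArea(k),atz(c,*u,.124))
for n in ("t1",):
    pass
for c in("top","side"): marks("shaker_peg",c,.3); marks("shaker_deck",c,.3)
E
```

```text
hole-  [ 0.635  -0.0946  0.124 ] hole+ [0.6197 0.1207 0.124 ] [0.6273 0.013  0.124 ]
(array([ 0.6366, -0.094 ,  0.1236]), np.float64(0.003201768091616773)) [ 0.638  -0.0934  0.124 ]
top [142.  257.5] 10.0 [0.4142 0.2862 0.124 ]
top [206.5 182.5] 41.0 [0.62   0.1204 0.124 ]
top [284.76 177.46] 42.0 [ 0.6353 -0.0937  0.124 ]
side [ 78.63 176.78] 8.5 [-0.136  -0.1495  0.124 ]
side [ 70.09 177.16] 103.5 [-0.1645 -0.1584  0.124 ]
shaker_peg top 0.77 [0.6228 0.1189 0.0627] [211. 186.]
shaker_deck top 0.67 [0.6314 0.0146 0.0579] [247. 184.]
shaker_peg side 0.74 [0.6248 0.1223 0.06  ] [307. 176.]
shaker_deck side 0.7 [0.6356 0.0173 0.0626] [303. 193.]
```

Call:
send_rows:
  linear:
    - [-3, 0.5, 0]
    - [0, 0, 10]
    - [0, 0, 10]
    - [0, 0, 10]
    - [0, 0, 6]
    - [0, 0, 5]
    - [0, 0, 4]
    - [0, 0, 0]
  angular:
    - [0, 0, 0]
    - [0, 0, 0]
    - [0, 0, 0]
    - [0, 0, 0]
    - [0, 0, 0]
    - [0, 0, 0]
    - [0, 0, 0]
    - [0, 0, 0]
  jaw: [0, 0, 0, 0, 0, 0, 0, 0]

```text
time: 9.1
eef_pos: [0.6332, 0.0152, 0.1291]
eef_rot: [-0.001, -0.037, 0.999, 0.0]
force: [0.2, -0.1, -3.6]
grip_width: 0.0154
finger_force: 58.5
```

Call:
send_rows:
  linear:
    - [0, 0, 3]
    - [0, 0, 3]
    - [0, 0, 3]
    - [0, 0, 0]
  angular:
    - [0, 0, 0]
    - [0, 0, 0]
    - [0, 0, 0]
    - [0, 0, 0]
  jaw: [0, 0, 0, 0]

```text
time: 9.5
eef_pos: [0.6332, 0.0152, 0.1203]
eef_rot: [-0.0, -0.037, 0.999, 0.0]
force: [-0.1, 0.2, -3.5]
grip_width: 0.0155
finger_force: 58.5
```

Call:
send_rows:
  linear:
    - [0, 0, 2]
    - [0, 0, 2]
    - [0, 0, 1]
    - [0, 0, 0]
    - [0, 0, 0]
  angular:
    - [0, 0, 0]
    - [0, 0, 0]
    - [0, 0, 0]
    - [0, 0, 0]
    - [0, 0, 0]
  jaw: [0, 0, 0, 0, 0]

```text
time: 10.0
eef_pos: [0.6337, 0.0152, 0.1166]
eef_rot: [0.0, -0.037, 0.999, -0.0]
force: [-2.7, -0.4, 3.5]
grip_width: 0.0155
finger_force: 59.3
```

Call:
send_rows:
  linear:
    - [0, 0, 0]
    - [0, 0, 0]
    - [0, 0, 0]
    - [0, 0, 0]
    - [0, 0, 0]
    - [0, 0, -10]
    - [0, 0, -25]
    - [0, 0, -35]
    - [0, 0, -35]
    - [0, 0, -30]
    - [0, 0, 0]
  angular:
    - [0, 0, 0]
    - [0, 0, 0]
    - [0, 0, 0]
    - [0, 0, 0]
    - [0, 0, 0]
    - [0, 0, 0]
    - [0, 0, 0]
    - [0, 0, 0]
    - [0, 0, 0]
    - [0, 0, 0]
    - [0, 0, 0]
  jaw: [60, 60, 60, 60, 60, 60, 60, 60, 60, 100, 100]

```text
time: 11.1
eef_pos: [0.6371, 0.0152, 0.2585]
eef_rot: [0.006, -0.037, 0.999, -0.0]
force: [0.1, -0.5, 0.6]
grip_width: 0.0783
finger_force: 0.0
```

```bash
python3 - <<'E'
from h import *
np.set_printoptions(suppress=True,precision=4)
from m import lids
save("top","t2"); save("side","s2")
for c in("top","side"): marks("carrier_mid",c,.3); marks("carrier_hole",c,.3); marks("tin1_mid",c,.1)
lids("top")
go(.4955,-.2705,.2515,0)
E
```

```text
carrier_mid top 0.6 [0.6307 0.0162 0.1077] [245. 180.]
carrier_hole top 0.74 [0.6233 0.1232 0.0616] [209. 186.]
tin1_mid top 0.8 [ 0.4105 -0.3347  0.0369] [370. 263.]
carrier_mid side 0.73 [0.6334 0.0157 0.1118] [302. 182.]
carrier_hole side 0.92 [0.6258 0.1211 0.0588] [307. 176.]
tin1_mid side 0.76 [ 0.4063 -0.3362  0.0338] [206. 258.]
top lid [401.0797   8.9915] 590 [ 1.1665 -0.4389  0.075 ]
top lid [286.2165 134.1392] 194 [ 0.7743 -0.0966  0.075 ]
top lid [120.855  160.4504] 262 [0.6938 0.3773 0.075 ]
top lid [405.6074 175.0552] 163 [ 0.6553 -0.4351  0.075 ]
top lid [367.7908 188.9197] 411 [ 0.6147 -0.3276  0.075 ]
top lid [212.7238 212.1934] 181 [0.5454 0.1083 0.075 ]
top lid [348.0093 231.0257] 428 [ 0.495  -0.2703  0.075 ]
top lid [413.021  235.9324] 429 [ 0.4827 -0.4497  0.075 ]
top lid [371.424  263.4014] 441 [ 0.4061 -0.3332  0.075 ]
top lid [198.1223 384.6755] 376 [0.0825 0.1322 0.075 ]
at [0.6329 0.0152 0.2494] yaw 94.2 tilt 0.14 F [-1.1  1.1  0.7] grip 0.0854 0.0 t 11.6
shift [ 158.  -274.9   -1.8] len 317 turn z 1.6442
```

Call:
send_rows:
  linear:
    - [19.75, -34.4, 0]
    - [19.75, -34.4, 0]
    - [19.75, -34.4, 0]
    - [19.75, -34.4, 0]
    - [19.75, -34.4, 0]
    - [19.75, -34.4, 0]
    - [19.75, -34.4, 0]
    - [19.75, -34.4, 0]
  angular:
    - [0, 0, 0]
    - [0, 0, 0]
    - [0, 0, 0]
    - [0, 0, 0]
    - [0, 0, 0]
    - [0, 0, 0]
    - [0, 0, 0]
    - [0, 0, 0]
  jaw: [100, 100, 100, 100, 100, 100, 100, 100]

```text
time: 12.35
eef_pos: [0.4952, -0.272, 0.2504]
eef_rot: [-0.0, -0.037, 0.999, 0.0]
force: [0.8, -1.0, 0.6]
grip_width: 0.0854
finger_force: 0.0
```

Call:
send_rows:
  linear:
    - [0, 0, 0]
    - [0, 0, 0]
    - [0, 0, 0]
    - [0, 0, 0]
    - [0, 0, 0]
    - [0, 0, 0]
    - [0, 0, 0]
    - [0, 0, 0]
    - [0, 0, 0]
    - [0, 0, 0]
    - [0, 0, 0]
    - [0, 0, 0]
  angular:
    - [0, 0, 0.137]
    - [0, 0, 0.137]
    - [0, 0, 0.137]
    - [0, 0, 0.137]
    - [0, 0, 0.137]
    - [0, 0, 0.137]
    - [0, 0, 0.137]
    - [0, 0, 0.137]
    - [0, 0, 0.137]
    - [0, 0, 0.137]
    - [0, 0, 0.137]
    - [0, 0, 0.137]
  jaw: [100, 100, 100, 100, 100, 100, 100, 100, 100, 100, 100, 100]

```text
time: 13.55
eef_pos: [0.496, -0.2707, 0.2502]
eef_rot: [-0.001, 0.709, 0.705, -0.0]
force: [-0.3, 0.5, -0.7]
grip_width: 0.0854
finger_force: 0.0
```

Call:
send_rows:
  linear:
    - [0, 0, 20]
    - [0, 0, 30]
    - [0, 0, 30]
    - [0, 0, 20]
    - [0, 0, 0]
    - [0, 0, 0]
    - [0, 0, 0]
  angular:
    - [0, 0, 0]
    - [0, 0, 0]
    - [0, 0, 0]
    - [0, 0, 0]
    - [0, 0, 0]
    - [0, 0, 0]
    - [0, 0, 0]
  jaw: [100, 100, 100, 100, 100, 100, 100]

```text
time: 14.25
eef_pos: [0.4973, -0.2715, 0.1525]
eef_rot: [0.001, 0.707, 0.707, 0.0]
force: [0.1, -0.4, 0.2]
grip_width: 0.0852
finger_force: 0.0
```

```bash
python3 - <<'E'
from h import *
go(.4955,-.2705,.031,0)
save("side","s3");marks("tin1_mid","side",.1)
E
```

```text
at [ 0.4973 -0.2715  0.1525] yaw 0.01 tilt 0.15 F [ 0.1 -0.4  0.2] grip 0.0852 0.0 t 14.2
shift [  1.1  -2.  121.5] len 121 turn z 0.0002
tin1_mid side 0.8 [ 0.4094 -0.333   0.0341] [208. 257.]
```

View pics/s3.png

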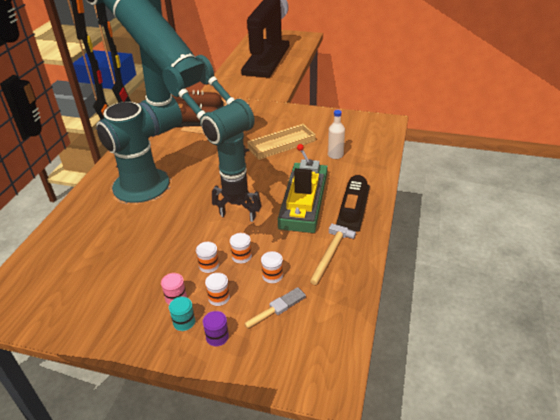

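The gripper hangs straight above the tin at (240,247), and the carrier sits on the shaker at (303,190). Next I descend.

Call:
send_rows:
  linear:
    - [1, -2, 25]
    - [0, 0, 25]
    - [0, 0, 25]
    - [0, 0, 25]
    - [0, 0, 21.5]
    - [0, 0, 0]
    - [0, 0, 0]
    - [0, 0, 0]
    - [0, 0, 0]
    - [0, 0, 0]
    - [0, 0, 0]
    - [0, 0, 0]
  angular:
    - [0, 0, 0]
    - [0, 0, 0]
    - [0, 0, 0]
    - [0, 0, 0]
    - [0, 0, 0]
    - [0, 0, 0]
    - [0, 0, 0]
    - [0, 0, 0]
    - [0, 0, 0]
    - [0, 0, 0]
    - [0, 0, 0]
    - [0, 0, 0]
  jaw: [100, 100, 100, 100, 100, 100, 0, 0, 0, 0, 0, 0]

```text
time: 15.55
eef_pos: [0.496, -0.2709, 0.0316]
eef_rot: [0.002, 0.707, 0.707, 0.0]
force: [0.8, -0.4, 6.6]
grip_width: 0.0629
finger_force: 66.6
```

Call:
send_rows:
  linear:
    - [0, 0, 0]
    - [0, 0, -10]
    - [0, 0, -25]
    - [0, 0, -35]
    - [0, 0, -35]
    - [0, 0, -35]
    - [0, 0, -10]
    - [0, 0, 0]
    - [0, 0, 0]
    - [0, 0, 0]
    - [0, 0, 0]
  angular:
    - [0, 0, 0]
    - [0, 0, 0]
    - [0, 0, 0]
    - [0, 0, 0]
    - [0, 0, 0]
    - [0, 0, 0]
    - [0, 0, 0]
    - [0, 0, 0]
    - [0, 0, 0]
    - [0, 0, 0]
    - [0, 0, 0]
  jaw: [0, 0, 0, 0, 0, 0, 0, 0, 0, 0, 0]

```text
time: 16.65
eef_pos: [0.4929, -0.269, 0.1768]
eef_rot: [-0.002, 0.707, 0.707, -0.001]
force: [-0.4, 0.8, -3.1]
grip_width: 0.0634
finger_force: 66.9
```

```bash
python3 - <<'E'
from h import *
go(.629,.065,.18,4.2)
go(.636,-.035,.18,4.2)
go(.4515,.390,.18,-45.6)
E
```

```text
at [ 0.4929 -0.269   0.1768] yaw 0.01 tilt 0.26 F [-0.4  0.8 -3.1] grip 0.0634 66.9 t 16.6
shift [334.  136.2  -2.9] len 361 turn z -0.0731
at [ 0.4929 -0.269   0.1768] yaw 0.01 tilt 0.26 F [-0.4  0.8 -3.1] grip 0.0634 66.9 t 16.6
shift [234.  143.2  -3.2] len 274 turn z -0.0731
at [ 0.4929 -0.269   0.1768] yaw 0.01 tilt 0.26 F [-0.4  0.8 -3.1] grip 0.0634 66.9 t 16.6
shift [659.  -41.2  -1.5] len 660 turn z 0.7961
```

Call:
send_rows:
  linear:
    - [15, 9, 0]
    - [29, 17.7, 0]
    - [32, 19.6, 0]
    - [32, 19.6, 0]
    - [32, 19.6, 0]
    - [32, 19.6, 0]
    - [32, 19.6, 0]
    - [20, 12.3, 0]
    - [10, 6.2, 0]
    - [0, 0, 0]
    - [0, 0, 0]
    - [0, 0, 0]
  angular:
    - [0, 0, 0]
    - [0, 0, 0]
    - [0, 0, 0]
    - [0, 0, 0]
    - [0, 0, 0]
    - [0, 0, 0]
    - [0, 0, 0]
    - [0, 0, 0]
    - [0, 0, -0.0731]
    - [0, 0, 0]
    - [0, 0, 0]
    - [0, 0, 0]
  jaw: [0, 0, 0, 0, 0, 0, 0, 0, 0, 0, 0, 0]

```text
time: 17.85
eef_pos: [0.6366, -0.0366, 0.1786]
eef_rot: [-0.0, 0.681, 0.732, -0.001]
force: [0.8, 0.5, -3.2]
grip_width: 0.0626
finger_force: 67.0
```

```bash
python3 - <<'E'
from h import *
go(.636,-.035,.099,4.2)
E
```

```text
at [ 0.6366 -0.0366  0.1786] yaw 4.1 tilt 0.09 F [ 0.8  0.5 -3.2] grip 0.0626 67.0 t 17.9
shift [ 1.7 -0.4 79.6] len 80 turn z -0.0018
```

Call:
send_rows:
  linear:
    - [1.7, 0, 15]
    - [0, 0, 20]
    - [0, 0, 20]
    - [0, 0, 12]
    - [0, 0, 6]
    - [0, 0, 4]
    - [0, 0, 3]
    - [0, 0, 1]
    - [0, 0, 0]
    - [0, 0, 0]
  angular:
    - [0, 0, 0]
    - [0, 0, 0]
    - [0, 0, 0]
    - [0, 0, 0]
    - [0, 0, 0]
    - [0, 0, 0]
    - [0, 0, 0]
    - [0, 0, 0]
    - [0, 0, 0]
    - [0, 0, 0]
  jaw: [0, 0, 0, 0, 0, 0, 0, 0, 0, 0]

```text
time: 18.85
eef_pos: [0.6378, -0.0341, 0.0991]
eef_rot: [0.001, 0.681, 0.733, 0.0]
force: [-0.1, -0.1, -4.2]
grip_width: 0.0629
finger_force: 67.0
```

Call:
send_rows:
  linear:
    - [0, 0, 1]
    - [0, 0, 1]
    - [0, 0, 0]
    - [0, 0, 0]
  angular:
    - [0, 0, 0]
    - [0, 0, 0]
    - [0, 0, 0]
    - [0, 0, 0]
  jaw: [0, 0, 0, 0]

```text
time: 19.25
eef_pos: [0.6378, -0.0341, 0.0976]
eef_rot: [0.0, 0.681, 0.733, 0.0]
force: [-1.9, 0.7, 5.0]
grip_width: 0.0628
finger_force: 67.8
```

Call:
send_rows:
  linear:
    - [0, 0, 0]
    - [0, 0, 0]
    - [0, 0, 0]
    - [0, 0, 0]
    - [0, 0, -10]
    - [0, 0, -25]
    - [0, 0, -35]
    - [0, 0, -35]
    - [0, 0, 0]
    - [0, 0, 0]
  angular:
    - [0, 0, 0]
    - [0, 0, 0]
    - [0, 0, 0]
    - [0, 0, 0]
    - [0, 0, 0]
    - [0, 0, 0]
    - [0, 0, 0]
    - [0, 0, 0]
    - [0, 0, 0]
    - [0, 0, 0]
  jaw: [100, 100, 100, 100, 100, 100, 100, 100, 100, 100]

```text
time: 20.25
eef_pos: [0.6384, -0.0342, 0.2036]
eef_rot: [0.002, 0.681, 0.733, 0.001]
force: [-0.8, 0.8, -1.2]
grip_width: 0.0854
finger_force: 0.0
```

```bash
python3 - <<'E'
from h import *
np.set_printoptions(suppress=True,precision=4)
from m import lids
lids("top"); lids("side")
go(.616,-.3285,.19,0)
E
```

```text
top lid [262.5354  28.9495] 198 [ 1.1016 -0.0234  0.075 ]
top lid [120.6811 160.9094] 254 [0.6925 0.3777 0.075 ]
top lid [405.6074 175.0552] 163 [ 0.6553 -0.4351  0.075 ]
top lid [367.8    188.8867] 415 [ 0.6148 -0.3276  0.075 ]
top lid [413.    235.914] 430 [ 0.4827 -0.4497  0.075 ]
top lid [371.424  263.3537] 441 [ 0.4062 -0.3332  0.075 ]
top lid [213.5344 368.303 ] 363 [0.1246 0.0926 0.075 ]
side lid [294.7792  76.5649] 154 [0.3965 0.8687 0.075 ]
side lid [336.0494 127.8642] 162 [0.6739 0.4494 0.075 ]
side lid [335.462  150.3587] 184 [0.7012 0.2864 0.075 ]
side lid [300.7401 185.9163] 227 [0.6223 0.0378 0.075 ]
side lid [340.9383 230.0123] 162 [ 0.7998 -0.1567  0.075 ]
side lid [205.8732 249.9225] 284 [ 0.4117 -0.3419  0.075 ]
side lid [271.3497 260.1634] 306 [ 0.62   -0.3367  0.075 ]
side lid [216.     281.8702] 339 [ 0.4882 -0.4576  0.075 ]
side lid [285.8296 299.8489] 311 [ 0.7007 -0.4742  0.075 ]
side lid [555.2812 354.8375] 160 [ 1.3933 -0.485   0.075 ]
side lid [ 75.8406 372.0984] 640 [ 0.2548 -0.8174  0.075 ]
at [ 0.6365 -0.034   0.2005] yaw 4.2 tilt 0.1 F [ 0.6 -0.2 -0.6] grip 0.0852 0.0 t 20.4
shift [-292.2  -41.9   10.5] len 295 turn z 0.0733
```

Call:
send_rows:
  linear:
    - [-15, -2.1, 0]
    - [-27, -3.9, 0]
    - [-35, -5, 0]
    - [-35, -5, 0]
    - [-35, -5, 0]
    - [-35, -5, 0]
    - [-35, -5, 0]
    - [-35, -5, 0]
    - [-25, -3.6, 0]
    - [-15.2, -2.3, 0]
    - [0, 0, 0]
    - [0, 0, 0]
  angular:
    - [0, 0, 0]
    - [0, 0, 0]
    - [0, 0, 0]
    - [0, 0, 0]
    - [0, 0, 0]
    - [0, 0, 0]
    - [0, 0, 0]
    - [0, 0, 0]
    - [0, 0, 0]
    - [0, 0, 0]
    - [0, 0, 0.0733]
    - [0, 0, 0]
  jaw: [100, 100, 100, 100, 100, 100, 100, 100, 100, 100, 100, 100]

```text
time: 21.55
eef_pos: [0.6159, -0.3292, 0.2]
eef_rot: [-0.001, 0.708, 0.707, -0.0]
force: [-0.4, 1.3, 0.5]
grip_width: 0.0853
finger_force: 0.0
```

```bash
python3 - <<'E'
from h import *
go(.616,-.3285,.031,0)
E
```

```text
at [ 0.6159 -0.3292  0.2   ] yaw -0.08 tilt 0.14 F [-0.4  1.3  0.5] grip 0.0853 0.0 t 21.6
shift [  0.4   0.4 169. ] len 169 turn z -0.0014
```

Call:
send_rows:
  linear:
    - [0, 0, 30]
    - [0, 0, 30]
    - [0, 0, 30]
    - [0, 0, 30]
    - [0, 0, 25]
    - [0, 0, 16]
    - [0, 0, 8]
    - [0, 0, 0]
    - [0, 0, 0]
    - [0, 0, 0]
    - [0, 0, 0]
    - [0, 0, 0]
  angular:
    - [0, 0, 0]
    - [0, 0, 0]
    - [0, 0, 0]
    - [0, 0, 0]
    - [0, 0, 0]
    - [0, 0, 0]
    - [0, 0, 0]
    - [0, 0, 0]
    - [0, 0, 0]
    - [0, 0, 0]
    - [0, 0, 0]
    - [0, 0, 0]
  jaw: [100, 100, 100, 100, 100, 100, 100, 0, 0, 0, 0, 0]

```text
time: 22.75
eef_pos: [0.6174, -0.329, 0.0334]
eef_rot: [0.001, 0.707, 0.707, 0.0]
force: [0.4, -0.1, 1.5]
grip_width: 0.0626
finger_force: 65.7
```

Call:
send_rows:
  linear:
    - [0, 0, 0]
    - [0, 0, -10]
    - [0, 0, -30]
    - [0, 0, -40]
    - [0, 0, -40]
    - [0, 0, -40]
    - [0, 0, -20]
    - [0, 0, -15]
    - [0, 0, 0]
    - [0, 0, 0]
    - [0, 0, 0]
    - [0, 0, 0]
  angular:
    - [0, 0, 0]
    - [0, 0, 0]
    - [0, 0, 0]
    - [0, 0, 0]
    - [0, 0, 0]
    - [0, 0, 0]
    - [0, 0, 0]
    - [0, 0, 0]
    - [0, 0, 0]
    - [0, 0, 0]
    - [0, 0, 0]
    - [0, 0, 0]
  jaw: [0, 0, 0, 0, 0, 0, 0, 0, 0, 0, 0, 0]

```text
time: 23.95
eef_pos: [0.6158, -0.328, 0.2248]
eef_rot: [-0.002, 0.707, 0.707, -0.001]
force: [1.0, -0.5, -1.8]
grip_width: 0.063
finger_force: 65.8
```

```bash
python3 - <<'E'
from h import *
go(.629,.065,.23,4.2)
go(.4515,.390,.23,-45.6)
E
```

```text
at [ 0.6158 -0.328   0.2248] yaw -0.0 tilt 0.23 F [ 1.  -0.5 -1.8] grip 0.063 65.8 t 23.9
shift [393.   13.1  -4.5] len 393 turn z -0.0733
at [ 0.6158 -0.328   0.2248] yaw -0.0 tilt 0.23 F [ 1.  -0.5 -1.8] grip 0.063 65.8 t 23.9
shift [ 718.  -164.4   -3.2] len 737 turn z 0.7958
```

```bash
cat >> h.py <<'E'
def heft(n=10):
    v=[]
    for i in range(n): arm.get_image("top"); v.append(arm.get_obs()["force"][2])
    print("Fz mean",round(np.mean(v),2),"+-",round(np.std(v)/n**.5,2))
E
python3 -c "
from h import *
heft()"
```

```text
Fz mean -0.87 +- 0.1
```

Call:
send_rows:
  linear:
    - [20, -2.8, 0]
    - [35, -4.8, 0]
    - [42, -5.8, 0]
    - [42, -5.8, 0]
    - [42, -5.8, 0]
    - [42, -5.8, 0]
    - [42, -5.8, 0]
    - [42, -5.8, 0]
    - [42, -5.8, 0]
    - [42, -5.8, 0]
    - [42, -5.8, 0]
    - [42, -5.8, 0]
  angular:
    - [0, 0, 0]
    - [0, 0, 0]
    - [0, 0, 0]
    - [0, 0, 0]
    - [0, 0, 0]
    - [0, 0, 0]
    - [0, 0, 0]
    - [0, 0, 0]
    - [0, 0, 0]
    - [0, 0, 0]
    - [0, 0, 0]
    - [0, 0, 0]
  jaw: [0, 0, 0, 0, 0, 0, 0, 0, 0, 0, 0, 0]

```text
time: 25.65
eef_pos: [0.55, 0.1488, 0.2278]
eef_rot: [0.0, 0.707, 0.707, 0.0]
force: [0.1, -0.5, -0.6]
grip_width: 0.063
finger_force: 65.8
```

Call:
send_rows:
  linear:
    - [42, -5.8, 0]
    - [42, -5.8, 0]
    - [42, -5.8, 0]
    - [42, -5.8, 0]
    - [42, -5.8, 0]
    - [33, -4.7, 0]
    - [18, -2.5, 0]
    - [0, 0, 0]
    - [0, 0, 0]
    - [0, 0, 0]
    - [0, 0, 0]
  angular:
    - [0, 0, 0]
    - [0, 0, 0]
    - [0, 0, 0]
    - [0, 0, 0]
    - [0, 0, 0]
    - [0, 0, 0]
    - [0, 0, 0]
    - [0, 0, 0.1326]
    - [0, 0, 0.1326]
    - [0, 0, 0.1326]
    - [0, 0, 0.1326]
  jaw: [0, 0, 0, 0, 0, 0, 0, 0, 0, 0, 0]

```text
time: 26.75
eef_pos: [0.5146, 0.4069, 0.2274]
eef_rot: [0.0, 0.869, 0.495, -0.0]
force: [0.2, -0.6, -0.7]
grip_width: 0.063
finger_force: 65.5
```

Call:
send_rows:
  linear:
    - [0, 0, 0]
    - [0, 0, 0]
    - [0, 0, 20]
    - [0, 0, 30]
    - [0, 0, 20]
    - [0, 0, 0]
    - [0, 0, 0]
    - [0, 0, 0]
  angular:
    - [0, 0, 0.1326]
    - [0, 0, 0.1326]
    - [0, 0, 0]
    - [0, 0, 0]
    - [0, 0, 0]
    - [0, 0, 0]
    - [0, 0, 0]
    - [0, 0, 0]
  jaw: [0, 0, 0, 0, 0, 0, 0, 0]

```text
time: 27.55
eef_pos: [0.516, 0.4079, 0.1594]
eef_rot: [-0.0, 0.926, 0.378, 0.001]
force: [-0.1, -0.1, -0.4]
grip_width: 0.0629
finger_force: 65.8
```

```bash
python3 - <<'E'
from h import *
go(.5086,.446,.039,-45.6)
t=save("top","t4"); s=save("side","s4")
a=cv2.resize(t[170:310,50:190],(560,560),interpolation=cv2.INTER_CUBIC)
cv2.imwrite("pics/c5.png",a[:,:,::-1])
E
```

```text
at [0.516  0.4079 0.1594] yaw -45.59 tilt 0.16 F [-0.1 -0.1 -0.4] grip 0.0629 65.8 t 27.6
shift [ 21.  -32.5 120.4] len 126 turn z 0.0001
```

View pics/c5.png

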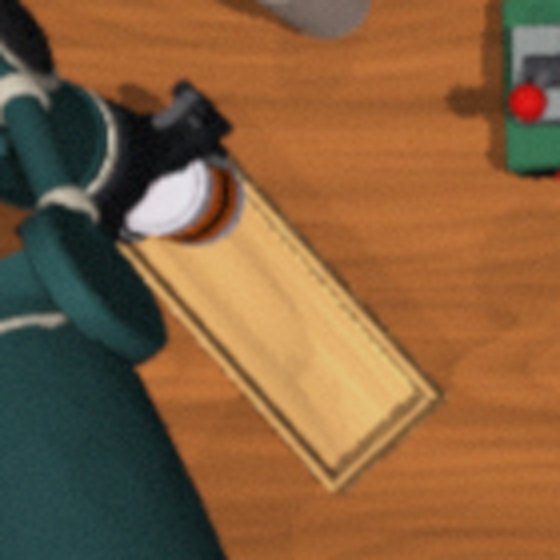

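The tin hangs over the far end of the crate. I still need about 39 mm sideways, then down.

Call:
send_rows:
  linear:
    - [7, -11, 0]
    - [7, -11, 0]
    - [7, -10.5, 0]
    - [0, 0, 0]
    - [0, 0, 25]
    - [0, 0, 30]
    - [0, 0, 30]
    - [0, 0, 20]
    - [0, 0, 10]
    - [0, 0, 3]
    - [0, 0, 0]
    - [0, 0, 0]
  angular:
    - [0, 0, 0]
    - [0, 0, 0]
    - [0, 0, 0]
    - [0, 0, 0]
    - [0, 0, 0]
    - [0, 0, 0]
    - [0, 0, 0]
    - [0, 0, 0]
    - [0, 0, 0]
    - [0, 0, 0]
    - [0, 0, 0]
    - [0, 0, 0]
  jaw: [0, 0, 0, 0, 0, 0, 0, 0, 0, 0, 0, 0]

```text
time: 28.85
eef_pos: [0.508, 0.4459, 0.0402]
eef_rot: [-0.0, 0.926, 0.378, 0.001]
force: [0.5, -0.0, -1.5]
grip_width: 0.063
finger_force: 66.3
```

```bash
python3 - <<'E'
from h import *
go(.5086,.446,.039,-45.6)
E
```

```text
at [0.508  0.4459 0.0402] yaw -45.57 tilt 0.1 F [ 0.5 -0.  -1.5] grip 0.063 66.3 t 28.9
shift [0.5 0.4 1.2] len 1 turn z 0.0004
```

Call:
send_rows:
  linear:
    - [0, 0, 1]
    - [0, 0, 1]
    - [0, 0, 0]
    - [0, 0, 0]
    - [0, 0, 0]
    - [0, 0, 0]
    - [0, 0, -10]
    - [0, 0, -30]
    - [0, 0, -40]
    - [0, 0, -40]
    - [0, 0, -40]
    - [0, 0, -10]
  angular:
    - [0, 0, 0]
    - [0, 0, 0]
    - [0, 0, 0]
    - [0, 0, 0]
    - [0, 0, 0]
    - [0, 0, 0]
    - [0, 0, 0]
    - [0, 0, 0]
    - [0, 0, 0]
    - [0, 0, 0]
    - [0, 0, 0]
    - [0, 0, 0]
  jaw: [0, 0, 0, 100, 100, 100, 100, 100, 100, 100, 100, 100]

```text
time: 30.05
eef_pos: [0.51, 0.4475, 0.215]
eef_rot: [-0.002, 0.926, 0.378, 0.005]
force: [1.2, 0.5, 0.8]
grip_width: 0.0856
finger_force: 0.0
```

```bash
python3 - <<'E'
from h import *
np.set_printoptions(suppress=True,precision=4)
from m import lids
lids("top"); save("side","s5"); marks("tin1_mid","side")
go(.407,-.3343,.23,0)
p,R,a,o=pose(); print("pre-turn dist", .407-p[0],-.3343-p[1])
E
```

```text
top lid [58.5723 13.3019] 159 [1.1526 0.5966 0.075 ]
top lid [109.7917  64.4611] 360 [0.9874 0.4291 0.075 ]
top lid [260.305   74.0922] 423 [ 0.9579 -0.019   0.075 ]
top lid [70.3323 71.5359] 334 [0.9648 0.5454 0.075 ]
top lid [205.2727  78.9644] 253 [0.9423 0.143  0.075 ]
top lid [286.1471 134.4294] 170 [ 0.7734 -0.0964  0.075 ]
top lid [121.5138 160.7202] 218 [0.693  0.3753 0.075 ]
top lid [262.9744 175.914 ] 430 [ 0.6506 -0.0314  0.075 ]
top lid [405.8117 175.1883] 154 [ 0.655  -0.4357  0.075 ]
top lid [ 92.0692 224.6778] 419 [0.5077 0.4467 0.075 ]
top lid [413.1093 235.8836] 421 [ 0.4828 -0.45    0.075 ]
top lid [371.5035 263.4134] 433 [ 0.406  -0.3334  0.075 ]
top lid [ 77.6643 396.7617] 277 [0.0481 0.4512 0.075 ]
tin1_mid side 0.61 [ 0.4078 -0.3344  0.0328] [207. 258.]
at [0.5076 0.4455 0.2083] yaw -45.59 tilt 0.1 F [-0.4  0.4 -1. ] grip 0.0853 0.0 t 30.2
shift [-617.6  486.6  -22.7] len 787 turn z -0.7956
pre-turn dist -0.10061493089753687 -0.7798330121938202
```

Call:
send_rows:
  linear:
    - [-30.9, 24.3, 0]
    - [-30.9, 24.3, 0]
    - [-30.9, 24.3, 0]
    - [-30.9, 24.3, 0]
    - [-30.9, 24.3, 0]
    - [-30.9, 24.3, 0]
    - [-30.9, 24.3, 0]
    - [-30.9, 24.3, 0]
    - [-30.9, 24.3, 0]
    - [-30.9, 24.3, 0]
    - [-30.9, 24.3, 0]
    - [-30.9, 24.3, 0]
  angular:
    - [0, 0, 0]
    - [0, 0, 0]
    - [0, 0, 0]
    - [0, 0, 0]
    - [0, 0, 0]
    - [0, 0, 0]
    - [0, 0, 0]
    - [0, 0, 0]
    - [0, 0, 0]
    - [0, 0, 0]
    - [0, 0, 0]
    - [0, 0, 0]
  jaw: [100, 100, 100, 100, 100, 100, 100, 100, 100, 100, 100, 100]

```text
time: 31.4
eef_pos: [0.4442, -0.0237, 0.2045]
eef_rot: [-0.001, 0.926, 0.378, -0.002]
force: [1.2, -0.9, 0.5]
grip_width: 0.0856
finger_force: 0.0
```

Call:
send_rows:
  linear:
    - [-30.85, 24.4, 0]
    - [-30.85, 24.4, 0]
    - [-30.85, 24.4, 0]
    - [-30.85, 24.4, 0]
    - [-30.85, 24.4, 0]
    - [-30.85, 24.4, 0]
    - [-30.85, 24.4, 0]
    - [-30.85, 24.4, 0]
    - [0, 0, 0]
    - [0, 0, 0]
    - [0, 0, 0]
    - [0, 0, 0]
  angular:
    - [0, 0, 0]
    - [0, 0, 0]
    - [0, 0, 0]
    - [0, 0, 0]
    - [0, 0, 0]
    - [0, 0, 0]
    - [0, 0, 0]
    - [0, 0, 0]
    - [0, 0, -0.1326]
    - [0, 0, -0.1326]
    - [0, 0, -0.1326]
    - [0, 0, -0.1326]
  jaw: [100, 100, 100, 100, 100, 100, 100, 100, 100, 100, 100, 100]

```text
time: 32.6
eef_pos: [0.4052, -0.3335, 0.204]
eef_rot: [-0.003, 0.793, 0.609, -0.001]
force: [-0.6, 0.0, 0.2]
grip_width: 0.0855
finger_force: 0.0
```

Call:
send_rows:
  linear:
    - [0, 0, 0]
    - [0, 0, 0]
    - [0, 0, 15]
    - [0, 0, 20]
    - [0, 0, 0]
    - [0, 0, 0]
    - [0, 0, 0]
  angular:
    - [0, 0, -0.1326]
    - [0, 0, -0.1326]
    - [0, 0, 0]
    - [0, 0, 0]
    - [0, 0, 0]
    - [0, 0, 0]
    - [0, 0, 0]
  jaw: [100, 100, 100, 100, 100, 100, 100]

```text
time: 33.3
eef_pos: [0.4069, -0.3346, 0.1722]
eef_rot: [-0.0, 0.707, 0.707, -0.0]
force: [-0.1, -0.5, 1.4]
grip_width: 0.0852
finger_force: 0.0
```

```bash
python3 - <<'E'
from h import *
go(.407,-.3343,.031,0)
save("side","s6"); marks("tin1_mid","side")
E
```

```text
at [ 0.4069 -0.3346  0.1722] yaw -0.06 tilt 0.02 F [-0.1 -0.5  1.4] grip 0.0852 0.0 t 33.3
shift [  0.3   0.2 141.2] len 141 turn z -0.001
tin1_mid side 0.76 [ 0.4059 -0.3359  0.0351] [206. 257.]
```

Call:
send_rows:
  linear:
    - [0, 0, 30]
    - [0, 0, 30]
    - [0, 0, 30]
    - [0, 0, 27]
    - [0, 0, 16]
    - [0, 0, 8]
    - [0, 0, 0]
    - [0, 0, 0]
    - [0, 0, 0]
    - [0, 0, 0]
    - [0, 0, 0]
    - [0, 0, 0]
  angular:
    - [0, 0, 0]
    - [0, 0, 0]
    - [0, 0, 0]
    - [0, 0, 0]
    - [0, 0, 0]
    - [0, 0, 0]
    - [0, 0, 0]
    - [0, 0, 0]
    - [0, 0, 0]
    - [0, 0, 0]
    - [0, 0, 0]
    - [0, 0, 0]
  jaw: [100, 100, 100, 100, 100, 100, 100, 0, 0, 0, 0, 0]

```text
time: 34.6
eef_pos: [0.4083, -0.3359, 0.0332]
eef_rot: [0.002, 0.707, 0.707, 0.0]
force: [-0.3, 0.1, 6.0]
grip_width: 0.0628
finger_force: 65.6
```

Call:
send_rows:
  linear:
    - [0, 0, 0]
    - [0, 0, -10]
    - [0, 0, -30]
    - [0, 0, -40]
    - [0, 0, -40]
    - [0, 0, -40]
    - [0, 0, -20]
    - [0, 0, -15]
    - [0, 0, 0]
    - [0, 0, 0]
    - [0, 0, 0]
    - [0, 0, 0]
  angular:
    - [0, 0, 0]
    - [0, 0, 0]
    - [0, 0, 0]
    - [0, 0, 0]
    - [0, 0, 0]
    - [0, 0, 0]
    - [0, 0, 0]
    - [0, 0, 0]
    - [0, 0, 0]
    - [0, 0, 0]
    - [0, 0, 0]
    - [0, 0, 0]
  jaw: [0, 0, 0, 0, 0, 0, 0, 0, 0, 0, 0, 0]

```text
time: 35.8
eef_pos: [0.406, -0.3338, 0.2243]
eef_rot: [-0.002, 0.707, 0.707, -0.0]
force: [-0.1, 0.1, -1.7]
grip_width: 0.063
finger_force: 65.8
```

```bash
python3 - <<'E'
from h import *
heft()
go(.629,.065,.23,4.2)
go(.4515,.390,.22,0)
E
```

```text
Fz mean -0.6 +- 0.13
at [ 0.4069 -0.3347  0.2264] yaw -0.0 tilt 0.01 F [-0.6  0.1 -1.1] grip 0.0632 65.8 t 36.3
shift [399.7 222.1  -3.6] len 457 turn z -0.0733
at [ 0.4069 -0.3347  0.2264] yaw -0.0 tilt 0.01 F [-0.6  0.1 -1.1] grip 0.0632 65.8 t 36.3
shift [724.7  44.6   6.4] len 726 turn z -0.0
```

Call:
send_rows:
  linear:
    - [40.2, 2.5, 0]
    - [40.3, 2.5, 0]
    - [40.2, 2.5, 0]
    - [40.3, 2.5, 0]
    - [40.2, 2.5, 0]
    - [40.3, 2.5, 0]
    - [40.2, 2.5, 0]
    - [40.3, 2.5, 0]
    - [40.2, 2.5, 0]
    - [40.3, 2.5, 0]
    - [40.2, 2.5, 0]
    - [40.3, 2.5, 0]
  angular:
    - [0, 0, 0]
    - [0, 0, 0]
    - [0, 0, 0]
    - [0, 0, 0]
    - [0, 0, 0]
    - [0, 0, 0]
    - [0, 0, 0]
    - [0, 0, 0]
    - [0, 0, 0]
    - [0, 0, 0]
    - [0, 0, 0]
    - [0, 0, 0]
  jaw: [0, 0, 0, 0, 0, 0, 0, 0, 0, 0, 0, 0]

```text
time: 37.5
eef_pos: [0.4368, 0.1501, 0.2268]
eef_rot: [0.0, 0.707, 0.707, 0.0]
force: [0.7, -0.1, -1.4]
grip_width: 0.063
finger_force: 65.8
```

Call:
send_rows:
  linear:
    - [40.2, 2.5, 0]
    - [40.3, 2.5, 0]
    - [40.2, 2.5, 0]
    - [40.3, 2.5, 0]
    - [40.2, 2.5, 0]
    - [40.3, 2.5, 0]
    - [0, 0, 0]
    - [0, 0, 0]
    - [0, 0, 0]
    - [0, 0, 0]
    - [0, 0, 0]
    - [0, 0, 0]
  angular:
    - [0, 0, 0]
    - [0, 0, 0]
    - [0, 0, 0]
    - [0, 0, 0]
    - [0, 0, 0]
    - [0, 0, 0]
    - [0, 0, 0.1326]
    - [0, 0, 0.1326]
    - [0, 0, 0.1326]
    - [0, 0, 0.1326]
    - [0, 0, 0.1326]
    - [0, 0, 0.1326]
  jaw: [0, 0, 0, 0, 0, 0, 0, 0, 0, 0, 0, 0]

```text
time: 38.7
eef_pos: [0.4519, 0.3899, 0.2264]
eef_rot: [0.0, 0.927, 0.375, 0.0]
force: [0.4, -0.5, -0.3]
grip_width: 0.063
finger_force: 65.5
```

Call:
send_rows:
  linear:
    - [0, 0, 20]
    - [0, 0, 30]
    - [0, 0, 20]
    - [0, 0, 0]
    - [0, 0, 0]
    - [0, 0, 0]
  angular:
    - [0, 0, 0]
    - [0, 0, 0]
    - [0, 0, 0]
    - [0, 0, 0]
    - [0, 0, 0]
    - [0, 0, 0]
  jaw: [0, 0, 0, 0, 0, 0]

```text
time: 39.3
eef_pos: [0.4529, 0.3907, 0.1582]
eef_rot: [-0.0, 0.926, 0.378, 0.001]
force: [0.3, 1.2, 0.5]
grip_width: 0.063
finger_force: 65.7
```

```bash
python3 - <<'E'
from h import *
go(.4515,.390,.040,-45.6)
E
```

```text
at [0.4529 0.3907 0.1582] yaw -45.59 tilt 0.16 F [0.3 1.2 0.5] grip 0.063 65.7 t 39.3
shift [ -1.8  -0.5 118.2] len 118 turn z 0.0003
```

Call:
send_rows:
  linear:
    - [-0.5, -0.5, 30]
    - [0, 0, 30]
    - [0, 0, 30]
    - [0, 0, 18]
    - [0, 0, 9]
    - [0, 0, 1]
    - [0, 0, 1]
    - [0, 0, 1]
    - [0, 0, 0]
    - [0, 0, 0]
  angular:
    - [0, 0, 0]
    - [0, 0, 0]
    - [0, 0, 0]
    - [0, 0, 0]
    - [0, 0, 0]
    - [0, 0, 0]
    - [0, 0, 0]
    - [0, 0, 0]
    - [0, 0, 0]
    - [0, 0, 0]
  jaw: [0, 0, 0, 0, 0, 0, 0, 0, 0, 0]

```text
time: 40.3
eef_pos: [0.4527, 0.3911, 0.0391]
eef_rot: [-0.001, 0.926, 0.378, 0.002]
force: [-1.1, -1.0, 5.7]
grip_width: 0.0628
finger_force: 67.9
```

Call:
send_rows:
  linear:
    - [0, 0, 0]
    - [0, 0, 0]
    - [0, 0, 0]
    - [0, 0, 0]
    - [0, 0, -10]
    - [0, 0, -30]
    - [0, 0, -40]
    - [0, 0, -40]
    - [0, 0, -40]
    - [0, 0, -10]
    - [0, 0, 0]
    - [0, 0, 0]
  angular:
    - [0, 0, 0]
    - [0, 0, 0]
    - [0, 0, 0]
    - [0, 0, 0]
    - [0, 0, 0]
    - [0, 0, 0]
    - [0, 0, 0]
    - [0, 0, 0]
    - [0, 0, 0]
    - [0, 0, 0]
    - [0, 0, 0]
    - [0, 0, 0]
  jaw: [100, 100, 100, 100, 100, 100, 100, 100, 100, 100, 100, 100]

```text
time: 41.5
eef_pos: [0.4506, 0.3894, 0.2054]
eef_rot: [0.0, 0.926, 0.378, -0.001]
force: [-0.5, -0.7, 0.5]
grip_width: 0.0852
finger_force: 0.0
```

```bash
python3 - <<'E'
from h import *
np.set_printoptions(suppress=True,precision=4)
from m import lids
lids("top"); save("side","s7"); marks("tin1_mid","side")
go(.484,-.4510,.208,0)
E
```

```text
top lid [57.5882 13.8109] 238 [1.1509 0.5994 0.075 ]
top lid [110.8826  64.5538] 511 [0.9871 0.4258 0.075 ]
top lid [69.4452 70.8092] 456 [0.9671 0.5482 0.075 ]
top lid [259.6015  74.6808] 542 [ 0.9561 -0.017   0.075 ]
top lid [206.0764  78.7325] 314 [0.943  0.1407 0.075 ]
top lid [286.1053 134.5731] 171 [ 0.773  -0.0963  0.075 ]
top lid [121.3303 160.6878] 221 [0.6931 0.3759 0.075 ]
top lid [262.9534 175.8228] 429 [ 0.6509 -0.0314  0.075 ]
top lid [405.7372 175.1346] 156 [ 0.6551 -0.4355  0.075 ]
top lid [413.1232 235.9076] 422 [ 0.4827 -0.45    0.075 ]
top lid [110.0878 244.1778] 433 [0.4533 0.3921 0.075 ]
tin1_mid side 0.85 [0.4538 0.3877 0.0395] [281. 137.]
at [0.4499 0.3889 0.2038] yaw -45.59 tilt 0.26 F [-0.5 -0.8  0.4] grip 0.0854 0.0 t 41.6
shift [-563.5  623.8   -2. ] len 841 turn z -0.7956
```

Call:
send_rows:
  linear:
    - [-26.8, 29.7, 0]
    - [-26.8, 29.7, 0]
    - [-26.8, 29.7, 0]
    - [-26.8, 29.7, 0]
    - [-26.8, 29.7, 0]
    - [-26.8, 29.7, 0]
    - [-26.8, 29.7, 0]
    - [-26.8, 29.7, 0]
    - [-26.8, 29.7, 0]
    - [-26.8, 29.7, 0]
    - [-26.8, 29.7, 0]
    - [-26.8, 29.7, 0]
  angular:
    - [0, 0, 0]
    - [0, 0, 0]
    - [0, 0, 0]
    - [0, 0, 0]
    - [0, 0, 0]
    - [0, 0, 0]
    - [0, 0, 0]
    - [0, 0, 0]
    - [0, 0, 0]
    - [0, 0, 0]
    - [0, 0, 0]
    - [0, 0, 0]
  jaw: [100, 100, 100, 100, 100, 100, 100, 100, 100, 100, 100, 100]

```text
time: 42.85
eef_pos: [0.4697, -0.0911, 0.2048]
eef_rot: [-0.001, 0.926, 0.378, -0.001]
force: [1.0, 0.3, -0.1]
grip_width: 0.0855
finger_force: 0.0
```

Call:
send_rows:
  linear:
    - [-26.8, 29.7, 0]
    - [-26.8, 29.7, 0]
    - [-26.8, 29.7, 0]
    - [-26.8, 29.7, 0]
    - [-26.8, 29.7, 0]
    - [-26.8, 29.7, 0]
    - [-26.8, 29.7, 0]
    - [-26.8, 29.7, 0]
    - [-27, 29.7, 0]
    - [0, 0, 0]
    - [0, 0, 0]
    - [0, 0, 0]
  angular:
    - [0, 0, 0]
    - [0, 0, 0]
    - [0, 0, 0]
    - [0, 0, 0]
    - [0, 0, 0]
    - [0, 0, 0]
    - [0, 0, 0]
    - [0, 0, 0]
    - [0, 0, 0]
    - [0, 0, -0.1326]
    - [0, 0, -0.1326]
    - [0, 0, -0.1326]
  jaw: [100, 100, 100, 100, 100, 100, 100, 100, 100, 100, 100, 100]

```text
time: 44.05
eef_pos: [0.4845, -0.4495, 0.2037]
eef_rot: [-0.002, 0.832, 0.555, -0.0]
force: [-0.7, 0.3, 0.1]
grip_width: 0.0856
finger_force: 0.0
```

Call:
send_rows:
  linear:
    - [0, 0, 0]
    - [0, 0, 0]
    - [0, 0, 0]
    - [0, 0, 15]
    - [0, 0, 20]
    - [0, 0, 0]
    - [0, 0, 0]
    - [0, 0, 0]
  angular:
    - [0, 0, -0.1326]
    - [0, 0, -0.1326]
    - [0, 0, -0.1326]
    - [0, 0, 0]
    - [0, 0, 0]
    - [0, 0, 0]
    - [0, 0, 0]
    - [0, 0, 0]
  jaw: [100, 100, 100, 100, 100, 100, 100, 100]

```text
time: 44.85
eef_pos: [0.4857, -0.4498, 0.1715]
eef_rot: [0.0, 0.707, 0.707, 0.0]
force: [0.6, 0.1, 0.8]
grip_width: 0.0855
finger_force: 0.0
```

```bash
python3 - <<'E'
from h import *
from m import lids
go(.484,-.451,.031,0)
lids("side")
E
```

```text
at [ 0.4857 -0.4498  0.1715] yaw -0.06 tilt 0.01 F [0.6 0.1 0.8] grip 0.0855 0.0 t 44.9
shift [ -1.2  -1.7 140.5] len 140 turn z -0.001
side lid [336.0314 127.8616] 159 [0.6738 0.4494 0.075 ]
side lid [335.7135 150.2807] 171 [0.7021 0.2871 0.075 ]
side lid [300.8182 185.9091] 231 [0.6225 0.0379 0.075 ]
side lid [340.6257 230.0819] 171 [ 0.7989 -0.1573  0.075 ]
side lid [216.076  281.9094] 342 [ 0.4885 -0.4577  0.075 ]
side lid [286.1111 299.7958] 333 [ 0.7014 -0.4738  0.075 ]
side lid [ 75.8631 372.1431] 643 [ 0.2549 -0.8175  0.075 ]
```

Call:
send_rows:
  linear:
    - [-1.2, -1.7, 30]
    - [0, 0, 30]
    - [0, 0, 30]
    - [0, 0, 26]
    - [0, 0, 16]
    - [0, 0, 8]
    - [0, 0, 0]
    - [0, 0, 0]
    - [0, 0, 0]
    - [0, 0, 0]
    - [0, 0, 0]
    - [0, 0, 0]
  angular:
    - [0, 0, 0]
    - [0, 0, 0]
    - [0, 0, 0]
    - [0, 0, 0]
    - [0, 0, 0]
    - [0, 0, 0]
    - [0, 0, 0]
    - [0, 0, 0]
    - [0, 0, 0]
    - [0, 0, 0]
    - [0, 0, 0]
    - [0, 0, 0]
  jaw: [100, 100, 100, 100, 100, 100, 100, 0, 0, 0, 0, 0]

```text
time: 46.1
eef_pos: [0.4852, -0.4522, 0.0337]
eef_rot: [0.002, 0.707, 0.707, -0.0]
force: [0.9, -0.6, 5.8]
grip_width: 0.0628
finger_force: 65.8
```

Call:
send_rows:
  linear:
    - [0, 0, 0]
    - [0, 0, -10]
    - [0, 0, -30]
    - [0, 0, -40]
    - [0, 0, -40]
    - [0, 0, -40]
    - [0, 0, -20]
    - [0, 0, -15]
    - [0, 0, 0]
    - [0, 0, 0]
    - [0, 0, 0]
    - [0, 0, 0]
  angular:
    - [0, 0, 0]
    - [0, 0, 0]
    - [0, 0, 0]
    - [0, 0, 0]
    - [0, 0, 0]
    - [0, 0, 0]
    - [0, 0, 0]
    - [0, 0, 0]
    - [0, 0, 0]
    - [0, 0, 0]
    - [0, 0, 0]
    - [0, 0, 0]
  jaw: [0, 0, 0, 0, 0, 0, 0, 0, 0, 0, 0, 0]

```text
time: 47.3
eef_pos: [0.483, -0.45, 0.2239]
eef_rot: [-0.002, 0.707, 0.707, -0.0]
force: [0.8, 0.1, -1.2]
grip_width: 0.0628
finger_force: 65.8
```

```bash
python3 - <<'E'
from h import *
heft()
go(.629,.065,.23,4.2)
go(.395,.335,.22,0)
E
```

```text
Fz mean -0.91 +- 0.13
at [ 0.4839 -0.4509  0.2265] yaw 0.0 tilt 0.01 F [-0.2 -0.  -0.4] grip 0.063 65.8 t 47.8
shift [515.9 145.1  -3.6] len 536 turn z -0.0733
at [ 0.4839 -0.4509  0.2265] yaw 0.0 tilt 0.01 F [-0.2 -0.  -0.4] grip 0.063 65.8 t 47.8
shift [785.9 -88.8   6.4] len 791 turn z 0.0
```

Call:
send_rows:
  linear:
    - [39.3, -4.4, 0]
    - [39.3, -4.4, 0]
    - [39.3, -4.4, 0]
    - [39.3, -4.4, 0]
    - [39.3, -4.4, 0]
    - [39.3, -4.4, 0]
    - [39.3, -4.4, 0]
    - [39.3, -4.4, 0]
    - [39.3, -4.4, 0]
    - [39.3, -4.4, 0]
    - [39.3, -4.4, 0]
    - [39.3, -4.4, 0]
  angular:
    - [0, 0, 0]
    - [0, 0, 0]
    - [0, 0, 0]
    - [0, 0, 0]
    - [0, 0, 0]
    - [0, 0, 0]
    - [0, 0, 0]
    - [0, 0, 0]
    - [0, 0, 0]
    - [0, 0, 0]
    - [0, 0, 0]
    - [0, 0, 0]
  jaw: [0, 0, 0, 0, 0, 0, 0, 0, 0, 0, 0, 0]

```text
time: 49.0
eef_pos: [0.4307, 0.0222, 0.2269]
eef_rot: [0.001, 0.707, 0.707, 0.001]
force: [0.9, 0.5, 0.2]
grip_width: 0.0629
finger_force: 65.9
```

Call:
send_rows:
  linear:
    - [39.3, -4.5, 0]
    - [39.3, -4.5, 0]
    - [39.3, -4.5, 0]
    - [39.3, -4.5, 0]
    - [39.3, -4.5, 0]
    - [39.3, -4.5, 0]
    - [39.3, -4.5, 0]
    - [39.3, -4.5, 0]
    - [0, 0, 0]
    - [0, 0, 0]
    - [0, 0, 0]
    - [0, 0, 0]
  angular:
    - [0, 0, 0]
    - [0, 0, 0]
    - [0, 0, 0]
    - [0, 0, 0]
    - [0, 0, 0]
    - [0, 0, 0]
    - [0, 0, 0]
    - [0, 0, 0]
    - [0, 0, 0.1326]
    - [0, 0, 0.1326]
    - [0, 0, 0.1326]
    - [0, 0, 0.1326]
  jaw: [0, 0, 0, 0, 0, 0, 0, 0, 0, 0, 0, 0]

```text
time: 50.2
eef_pos: [0.3949, 0.3355, 0.2266]
eef_rot: [-0.0, 0.869, 0.495, 0.0]
force: [0.0, 0.1, -0.9]
grip_width: 0.0628
finger_force: 65.6
```

Call:
send_rows:
  linear:
    - [0, 0, 0]
    - [0, 0, 0]
    - [0, 0, 20]
    - [0, 0, 30]
    - [0, 0, 20]
    - [0, 0, 0]
    - [0, 0, 0]
    - [0, 0, 0]
  angular:
    - [0, 0, 0.1326]
    - [0, 0, 0.1326]
    - [0, 0, 0]
    - [0, 0, 0]
    - [0, 0, 0]
    - [0, 0, 0]
    - [0, 0, 0]
    - [0, 0, 0]
  jaw: [0, 0, 0, 0, 0, 0, 0, 0]

```text
time: 51.0
eef_pos: [0.396, 0.336, 0.1581]
eef_rot: [-0.0, 0.926, 0.378, 0.001]
force: [0.1, 0.3, 0.3]
grip_width: 0.0631
finger_force: 65.8
```

```bash
python3 - <<'E'
from h import *
from m import lids
go(.395,.335,.040,-45.6)
lids("side")
E
```

```text
at [0.396  0.336  0.1581] yaw -45.58 tilt 0.16 F [0.1 0.3 0.3] grip 0.0631 65.8 t 51.0
shift [ -1.7  -0.1 118.1] len 118 turn z 0.0004
side lid [335.8889 150.6863] 153 [0.7032 0.2845 0.075 ]
side lid [300.6637 185.9507] 223 [0.622  0.0375 0.075 ]
side lid [278.471  304.3226] 155 [ 0.6849 -0.4942  0.075 ]
side lid [ 75.7021 371.9738] 611 [ 0.2542 -0.8172  0.075 ]
```

Call:
send_rows:
  linear:
    - [-1.5, 0, 30]
    - [0, 0, 30]
    - [0, 0, 30]
    - [0, 0, 18]
    - [0, 0, 9]
    - [0, 0, 1]
    - [0, 0, 1]
    - [0, 0, 1]
    - [0, 0, 0]
    - [0, 0, 0]
  angular:
    - [0, 0, 0]
    - [0, 0, 0]
    - [0, 0, 0]
    - [0, 0, 0]
    - [0, 0, 0]
    - [0, 0, 0]
    - [0, 0, 0]
    - [0, 0, 0]
    - [0, 0, 0]
    - [0, 0, 0]
  jaw: [0, 0, 0, 0, 0, 0, 0, 0, 0, 0]

```text
time: 52.05
eef_pos: [0.3953, 0.3351, 0.0388]
eef_rot: [-0.0, 0.926, 0.378, 0.001]
force: [-1.7, -2.4, 7.1]
grip_width: 0.0631
finger_force: 68.4
```

Call:
send_rows:
  linear:
    - [0, 0, 0]
    - [0, 0, 0]
    - [0, 0, 0]
    - [0, 0, 0]
    - [0, 0, -10]
    - [0, 0, -30]
    - [0, 0, -40]
    - [0, 0, -40]
    - [0, 0, -40]
    - [0, 0, -10]
    - [0, 0, 0]
    - [0, 0, 0]
  angular:
    - [0, 0, 0]
    - [0, 0, 0]
    - [0, 0, 0]
    - [0, 0, 0]
    - [0, 0, 0]
    - [0, 0, 0]
    - [0, 0, 0]
    - [0, 0, 0]
    - [0, 0, 0]
    - [0, 0, 0]
    - [0, 0, 0]
    - [0, 0, 0]
  jaw: [100, 100, 100, 100, 100, 100, 100, 100, 100, 100, 100, 100]

```text
time: 53.25
eef_pos: [0.3933, 0.3337, 0.2055]
eef_rot: [0.0, 0.926, 0.378, -0.001]
force: [0.7, 0.6, -0.2]
grip_width: 0.0853
finger_force: 0.0
```

Call:
send_rows:
  linear:
    - [-30, 30, 0]
    - [-30, 30, 0]
    - [-30, 30, 0]
    - [-30, 30, 0]
    - [0, 0, 0]
    - [0, 0, 0]
  angular:
    - [0, 0, 0]
    - [0, 0, 0]
    - [0, 0, 0]
    - [0, 0, 0]
    - [0, 0, 0]
    - [0, 0, 0]
  jaw: [0, 0, 0, 0, 0, 0]

```text
time: 53.85
eef_pos: [0.391, 0.1634, 0.2043]
eef_rot: [-0.0, 0.926, 0.377, -0.002]
force: [-0.1, 0.8, -0.0]
grip_width: 0.0004
finger_force: 0.0
```

```bash
python3 - <<'E'
from h import *
t=save("top","t8"); s=save("side","s8")
for c in("top","side"): marks("switch_tip",c); marks("carrier_mid",c,.3)
go(.545,.184,.138,0)
a=cv2.resize(t[120:300,60:320],(760,526),interpolation=cv2.INTER_CUBIC); cv2.imwrite("pics/c6.png",a[:,:,::-1])
E
```

```text
switch_tip top 0.41 [0.5837 0.1835 0.1388] [182. 194.]
carrier_mid top 0.78 [0.6307 0.0147 0.1075] [246. 180.]
carrier_mid top 0.53 [0.4595 0.3928 0.0428] [114. 243.]
switch_tip side 0.48 [0.5824 0.1818 0.1383] [299. 147.]
switch_tip side 0.33 [ 0.6903  0.3685 -0.0013] [336. 155.]
carrier_mid side 0.73 [0.6325 0.0157 0.1095] [302. 182.]
at [0.3921 0.1654 0.2061] yaw -45.48 tilt 0.04 F [-0.1  1.  -0.2] grip -0.0002 0.0 t 54.1
shift [122.1  94.   67.9] len 168 turn z -0.7937
```

View pics/c6.png

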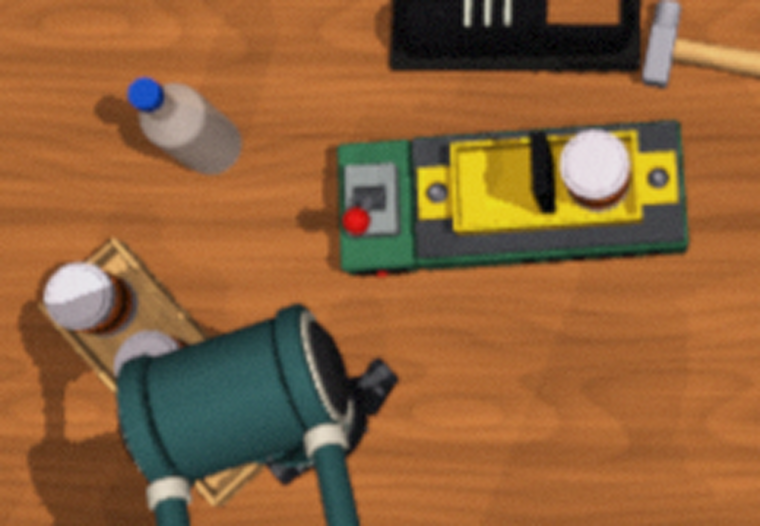

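View pics/s8.png

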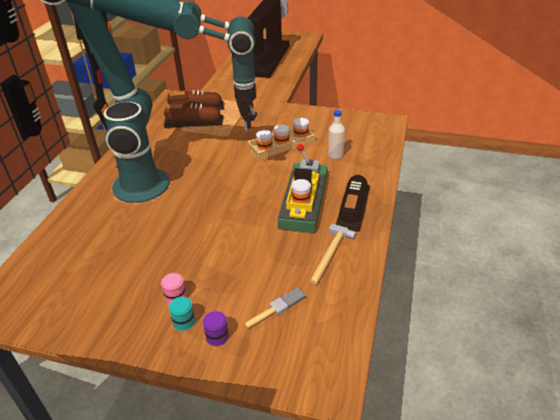

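All four tins are sorted. The crate tins stand at (264,138), (282,132) and (302,126) in the side view, and the full one is in the carrier with both pegs through its holes at (436,192) and (657,178) in the crop. Next is the switch.

Call:
send_rows:
  linear:
    - [28.1, 22.4, 0]
    - [28.1, 22.4, 0]
    - [28.1, 22.4, 0]
    - [28.1, 22.4, 0]
    - [0, 0, 0]
    - [0, 0, 0]
    - [0, 0, 0]
    - [0, 0, 0]
    - [0, 0, 0]
    - [0, 0, 0]
    - [0, 0, 0]
    - [0, 0, 0]
  angular:
    - [0, 0, 0]
    - [0, 0, 0]
    - [0, 0, 0]
    - [0, 0, 0]
    - [0, 0, -0.124]
    - [0, 0, -0.124]
    - [0, 0, -0.124]
    - [0, 0, -0.124]
    - [0, 0, -0.124]
    - [0, 0, -0.124]
    - [0, 0, -0.123]
    - [0, 0, 0]
  jaw: [0, 0, 0, 0, 0, 0, 0, 0, 0, 0, 0, 0]

```text
time: 55.35
eef_pos: [0.5352, 0.1801, 0.2061]
eef_rot: [-0.0, 0.681, 0.732, -0.0]
force: [0.2, -0.3, 0.9]
grip_width: 0.0001
finger_force: 0.0
```

Call:
send_rows:
  linear:
    - [0, 0, 20]
    - [0, 0, 30]
    - [0, 0, 20]
    - [0, 0, 8]
    - [0, 0, 0]
    - [0, 0, 0]
  angular:
    - [0, 0, 0]
    - [0, 0, 0]
    - [0, 0, 0]
    - [0, 0, 0]
    - [0, 0, 0]
    - [0, 0, 0]
  jaw: [0, 0, 0, 0, 0, 0]

```text
time: 55.95
eef_pos: [0.5359, 0.1796, 0.1293]
eef_rot: [0.0, 0.682, 0.732, 0.001]
force: [0.9, -0.1, -0.7]
grip_width: 0.0003
finger_force: 0.0
```

```bash
python3 - <<'E'
from h import *
go(.626,.1875,.128,4.2)
E
```

```text
at [0.5359 0.1796 0.1293] yaw 4.06 tilt 0.07 F [ 0.9 -0.1 -0.7] grip 0.0003 0.0 t 56.0
shift [ 1.6 90.4  1.4] len 90 turn z -0.0024
```

Call:
send_rows:
  linear:
    - [2, 10, 0]
    - [0, 10, 0]
    - [0, 10, 0]
    - [0, 10, 0]
    - [0, 10, 0]
    - [0, 10, 0]
    - [0, 8, 0]
    - [0, 8, 0]
    - [0, 7, 0]
    - [0, 7, 0]
    - [0, 0, 0]
  angular:
    - [0, 0, 0]
    - [0, 0, 0]
    - [0, 0, 0]
    - [0, 0, 0]
    - [0, 0, 0]
    - [0, 0, 0]
    - [0, 0, 0]
    - [0, 0, 0]
    - [0, 0, 0]
    - [0, 0, 0]
    - [0, 0, 0]
  jaw: [0, 0, 0, 0, 0, 0, 0, 0, 0, 0, 0]

```text
time: 57.05
eef_pos: [0.6258, 0.1875, 0.1282]
eef_rot: [0.0, 0.681, 0.732, 0.0]
force: [-0.2, -0.7, 0.4]
grip_width: 0.0002
finger_force: 0.0
```

```bash
python3 - <<'E'
from h import *
go(.626,.1875,.128,4.2)
save("side","s9"); save("top","t9")
for c in("top","side"): marks("switch_tip",c,.1)
E
```

```text
at [0.6258 0.1875 0.1282] yaw 4.08 tilt 0.04 F [-0.2 -0.7  0.4] grip 0.0002 0.0 t 57.0
shift [-0.   0.2  0.2] len 0 turn z -0.002
switch_tip top 0.26 [ 0.7699 -0.2087 -0.003 ] [323. 144.]
switch_tip side 0.4 [0.6523 0.187  0.1401] [318. 149.]
```

Call:
send_rows:
  linear:
    - [0, 2, 0]
    - [0, 2, 0]
    - [0, 0, 0]
  angular:
    - [0, 0, 0]
    - [0, 0, 0]
    - [0, 0, 0]
  jaw: [0, 0, 0]

```text
time: 57.55
eef_pos: [0.6288, 0.1878, 0.1283]
eef_rot: [-0.0, 0.681, 0.732, -0.0]
force: [-0.5, 0.9, 0.2]
grip_width: 0.0001
finger_force: 0.2
```

Call:
send_rows:
  linear:
    - [0, 1, 0]
    - [0, 1, 0]
    - [0, 0, 0]
  angular:
    - [0, 0, 0]
    - [0, 0, 0]
    - [0, 0, 0]
  jaw: [0, 0, 0]

```text
time: 57.85
eef_pos: [0.6303, 0.1879, 0.1281]
eef_rot: [-0.0, 0.681, 0.732, -0.001]
force: [-2.8, 0.0, 0.3]
grip_width: -0.0
finger_force: 1.3
```

```bash
python3 - <<'E'
from h import *
save("side","s10"); marks("switch_tip","side",.1)
v=[]
for i in range(5): arm.get_image("side"); v.append(arm.get_obs()["force"])
print(np.mean(v,0))
E
```

```text
switch_tip side 0.74 [6.869e-01 3.669e-01 3.000e-04] [335. 154.]
switch_tip side 0.61 [ 0.7725 -0.2116  0.0029] [329. 257.]
switch_tip side 0.56 [0.6579 0.1873 0.1362] [320. 150.]
switch_tip side 0.55 [0.4548 0.3944 0.0047] [281. 143.]
[-3.19369828 -0.08484761  0.13461931]
```

At the end stop: about 3 N on the tool, ball at x≈0.658. Back off and clear.

Call:
send_rows:
  linear:
    - [0, -15, 0]
    - [0, -30, 0]
    - [0, -30, 0]
    - [0, -10, -20]
    - [0, 0, -40]
    - [0, 0, -40]
    - [0, -30, 0]
    - [0, -30, 0]
    - [0, 0, 0]
    - [0, 0, 0]
  angular:
    - [0, 0, 0]
    - [0, 0, 0]
    - [0, 0, 0]
    - [0, 0, 0]
    - [0, 0, 0]
    - [0, 0, 0]
    - [0, 0, 0]
    - [0, 0, 0]
    - [0, 0, 0]
    - [0, 0, 0]
  jaw: [0, 0, 0, 0, 0, 0, 0, 0, 0, 0]

```text
time: 59.2
eef_pos: [0.487, 0.1778, 0.2293]
eef_rot: [0.001, 0.681, 0.732, 0.001]
force: [0.6, -0.4, 0.4]
grip_width: -0.0002
finger_force: 0.0
```

```bash
python3 - <<'E'
from h import *
s=save("side","s11"); t=save("top","t11")
marks("switch_tip","side",.3); go(.5,.18,.2)
a=cv2.resize(s[100:240,230:380],(600,560),interpolation=cv2.INTER_CUBIC); cv2.imwrite("pics/c7.png",a[:,:,::-1])
E
```

```text
switch_tip side 0.41 [0.6537 0.1891 0.1357] [319. 149.]
at [0.4874 0.1777 0.2287] yaw 4.08 tilt 0.08 F [ 0.9  0.5 -0.6] grip 0.0001 0.0 t 59.4
shift [ 1.4 12.7 28.7] len 31 turn z None
```

View pics/c7.png

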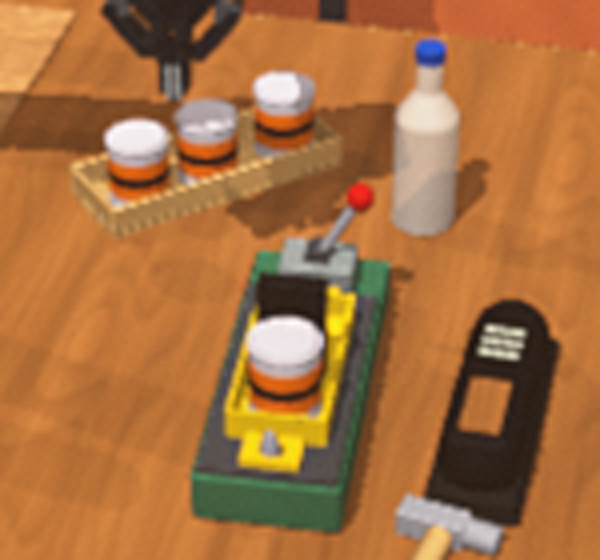

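The lever leans to the far side with the ball at (360,196). Three tins stand upright in the crate, and the full one is in the carrier, which sits home with its peg through the ear at (268,440). The arm is clear.

```bash
python3 -c "
from station import arm
print(arm.hand_in())"
```

```text
the job is handed in; nothing more can be done
None
```

I handed the job in at about 59 s of robot time: carrier home on the pegs, the one full tin in a carrier pocket, the three empty tins upright in the crate, the switch at its far stop, and the bystanders never touched; the hand-in call returned no verdict.

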